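# Unlatch the beaker case and dose a beaker at the dispenser

### The arm

A 6-joint arm with a two-finger parallel gripper is mounted at the origin on the work surface. World frame = base frame: x ahead of the robot, y to its left, z up, the work surface at z = 0. Lengths are in m, angles in rad, forces in N, time in s.
With the tool pointing down it reaches from about 0.375 to 0.9 m from the base axis. Payload 3.1 kg.
Tool frame: the origin (TCP) lies midway between the tips of the shut fingers; the grasp point (between the pads) lies 19 mm behind it (manip.hold_point_z is the distance from the TCP to the grasp point, in m); x points along the fingers, y is the direction in which the jaws open and shut, and the axes are right-handed (so a half turn about x gives the same grasp; the last joint's range is limited). The gripper opens to 85 mm and grips with 20 to 120 N. Pads are 22 mm wide; open, the fingers measure 114 mm over their backs; the gripper's body (76 mm by 85 mm) begins 54 mm behind the grasp point. The pads swing forward as they close: fully open they stand 13 mm farther back than shut.
Start: joints at [-0.178, 0.527, 1.433, -0, 1.181, -0.178], TCP at [0.625, 0, 0.231] pointing down, gripper open.
Joint ranges: [-3.08, 3.08], [-0.75, 2.2], [0.22, 2.44], [-1.43, 4.57], [0, 2.65], [-2.85, 2.85]. Speed limits (rad/s): [2.79, 2.79, 3.14, 3.14, 3.14, 3.14].

### API

Orientations are given as a unit quaternion [x, y, z, w].
In Python, from station import manip, snapshot gives the robot as it stands.
- The arm moves only by the shell command python3 -m crank 'ROWS' [FORCE]. ROWS is JSON, a list of rows, each a list of 5 numbers: the finger opening in m, from 0 to 0.0854, then the shift along the tool's x, y, z in m, then the turn about the tool's x in rad. In form: [[grip, tx, ty, tz, yaw], ...]. A call has 1 to 5 rows; each row shifts and turns the commanded pose from where the row before left it, along the tool's axes as they then stand; what a row does not reach is not made up. A row lasts 1/10 s, in which the tool goes at most 50 mm and 8.59 degrees, less where a joint would pass 70% of its speed; a pose out of reach is approached as far as the arm can. A call is refused whole if a number of a shift passes 0.05 or a number of a turn 0.15, either way. A call with a gripper value outside its range is refused whole. The fingers move at their own pace and stop on an object; FORCE is the grip in N (left out, the last holds). Time passes only in rows, so rows that do not move let the fingers close. It gives the time, the measured TCP pose, the force and the opening at its end, in the units of the state.
- manip.sense(): the state, without advancing time (a new reading comes with each control period).
- snapshot(name): name is "scene" or "side" or "wrist"; returns a dict with "image" (480x640x3 uint8, blue, green, red), "range_z" (480x640 float32, m along the optical axis (not along the pixel's ray), 0 where there is no reading), "vertical_fov" (degrees; the focal length in pixels is half the picture's height over the tangent of half this angle, whatever the lens; pixels are square), "cx", "cy" (the principal point, pixels), "distortion" ([k1, k2, p1, p2, k3] as OpenCV has them; the pictures are not rectified), "extrinsics" (4x4, takes a point from world to camera coordinates); the wrist camera has in their place "T_tool_cam" (4x4, takes a point from camera to tool coordinates, whose origin is the TCP and whose axes are the tool frame's). Camera axes: x right, y up, looking along -z (the intrinsics and any distortion apply to the point x, -y, -z); pixel columns grow to the right and rows downward; lengths in m; the calibration is good to about 2 mm. A picture is of the moment at which its call begins: read the wrist's pose just before it.
- manip.sign_off(): hands the job in, once; it reports no verdict.
The state is a dict: "t": time; "q": joint angles; "qd": joint speeds; "tau": joint torques, N m; "tcp_pos": TCP position; "tool_rot": TCP orientation; "force": force on the tool from outside, world axes, zero at the start; "ft_torque": the same for the moment, N m; "finger_gap": opening from 0.0 (shut) to 1.0 (fully open).
Only numpy, scipy, OpenCV 4.12 (cv2) and the standard library are available. Lean on these libraries where they do the work, as an engineer would, in place of code of your own. Each camera call takes 0.05 s, during which the arm holds its last target.

### The job

Flip the toggle latch of the case fully open, swing the lid right back, and take out the beaker with the green band. Stand it upright on the dispenser's drip tray with the spout over the middle of its mouth, let go of it, then press the dispenser's plunger right down to its stop and let it come back up. Never press the plunger without the green beaker under the spout, and leave the other beakers and everything else on the bench as they are.

Things in the scene. Friction and masses are not known exactly. Their poses are not given: they have to be found in the camera images.
- case: Slate-blue hard case, fixed, 150 (its x) by 270 (y) mm, 133 mm high shut; open lower half 93 mm high, walls 6 mm. Origin: centre of underside; x from front (latch) to back (hinge), y along its length, z up. Inside: black foam, top at 68 mm, with three round pockets (49 mm wide, floor at 38 mm above the bench) at y = -74, 0, +74 mm, a beaker in each, rims at 118 mm.
- latch (a joint): Angle of the latch lever, rad: 0 closed (hanging along the case's front), growing as its lower end is pulled out and up; stop at 2.3. Over-centre: below 0.4 it springs shut (up to 5 N at latch_tip), beyond that it springs on open (up to 6 N) and stays there. Its wire bail rides with it, holds down the lid's keeper until it is over centre, and at the stop stands about 20 mm further out, clear of the lid.
- latch_tip (a point): Middle of the flared red finger plate at the lower end of the steel lever: plate 30 mm wide (case y), 4 mm thick, 22 mm long, gripped by its two side edges. Closed: 38 mm above the bench, 14.5 mm in front of the case's front face; from the pivot 36 mm down and 6.5 mm out. The bail's wires, 28 mm apart, are nearer the pivot. Turns with the lever.
- latch_pivot (a point): Axis of the latch lever (along the case's y): 8 mm in front of the case's front face, mid-length, 74 mm above the bench.
- lid (a joint): Lid angle, rad: 0 shut, growing as its front edge rises; back stop at 1.75. Stiff friction hinge: the lid stays at whatever angle it is left; it takes 5 to 6 N at a lug.
- lid_hinge (a point): Middle of the lid's hinge line (along the case's y), at the upper back edge of the lower half: 75 mm behind the case's centre, 93 mm above the bench.
- lug_left (a point): Centre of one of two black lifting lugs on the lid's front face, 26 mm wide (case y), 14 mm thick, projecting 26 mm; this one 85 mm to the case's +y side. Shut: 124 mm above the bench, 164 mm in front of the hinge line and 31 mm above it. Gripped by its two sides; turns with the lid.
- lug_right (a point): The same, the lug on the case's -y side.
- green_beaker: White plastic beaker with a green band at the rim, 44 mm outer diameter, 80 mm high, wall 2.5 mm, about 50 g. Origin: centre of its underside, z up along its axis. It starts in one of the three pockets of the case.
- green_beaker_rim (a point): Centre of the green beaker's mouth, at rim height (80 mm above its underside).
- yellow_beaker: Beaker of the same size with a yellow band, in another pocket; to be left there.
- red_beaker: Beaker of the same size with a red band, in another pocket; to be left there.
- dispenser: Bottle-top dispenser on a steel plate 215 (x) by 124 (y) mm, fixed. Origin: on the plate's long centre line, 25 mm behind its middle, at bench height; x from front (drip tray) to back (bottle), z up. Amber bottle, 84 mm diameter, axis at x = +25 mm, dispenser head above it. The white 7 mm discharge tube runs forward from the head, level at 178 mm, to x = -80 mm, where it bends straight down to the spout.
- spout_tip (a point): Lower end of the spout, at dispenser x = -80 mm, 118 mm above the bench (26 mm above the rim of a beaker on the tray). The tube rises straight above it for 60 mm, so a gripper must reach in under it tilted, from the front.
- tray_spot (a point): Point on the drip tray straight below the spout, 12 mm above the bench. The dark tray grid is flat, 96 (x) by 100 (y) mm, centred here.
- plunger (a joint): Travel of the plunger, m: 0 up, 0.025 pressed down to its stop; the spring needs 4 N at the start and 10 N at the stop and brings it back up by itself.
- plunger_top (a point): Centre of the top of the round grey plunger cap (42 mm diameter), on the bottle's axis, 281 mm above the bench when up. It moves straight down.
- sample_bottle: White sample bottle with a blue cap, 40 mm diameter, 80 mm high, standing loose on the bench behind and between the case and the dispenser. Origin: centre of its underside.
- bottle_cap: Blue loose cap, 40 mm diameter, 16 mm high, lying on the bench. Origin: centre of its underside.
- wash_bottle: White wash bottle with a red cap and a bent nozzle, 64 mm diameter, 180 mm high, standing at the right. Origin: centre of its underside.
- amber_bottle: Brown bottle with a black cap, 60 mm diameter, 125 mm high, standing at the left. Origin: centre of its underside.

How it is judged:
On the way, in this order (a step that is already met when the one before it is completed fails the run):
1. the latch lever is flipped fully over (past 2.0 rad) with the lid still shut (value of joint latch above 2 rad and value of joint lid below 0.1 rad), for 0.1 s.
2. the lid is swung back past 1.4 rad (value of joint lid above 1.4 rad), for 0.2 s.
3. the green beaker is lifted out of its pocket, its underside more than 80 mm above the bench (height (world z) of green_beaker above 0.08 m), for 0.1 s.
4. the green beaker stands upright and let go on the drip tray, its mouth within 16 mm of the spout's line (horizontal distance between green_beaker_rim and spout_tip below 0.016 m and distance between green_beaker and tray_spot below 0.0175 m and angle between green_beaker's own z axis and vertical below 0.1 rad and contact force between the fingers and green_beaker below 0.05 N and linear speed of green_beaker below 0.02 m/s), for 0.2 s.
5. the plunger is pressed down to its stop (23.5 of 25 mm or more) (value of joint plunger above 0.0235 m), for 0.1 s.
At the end, for the whole second after the job is handed in: The latch is open (past 1.8 rad), the lid stands open (past 1.35 rad), the green beaker stands still and upright (within 0.1 rad) on the drip tray with its mouth's centre within 16 mm of the spout's line, the plunger is back up (within 3 mm), and the robot touches nothing (value of joint latch above 1.8 rad and value of joint lid above 1.35 rad and horizontal distance between green_beaker_rim and spout_tip below 0.016 m and distance between green_beaker and tray_spot below 0.0175 m and angle between green_beaker's own z axis and vertical below 0.1 rad and linear speed of green_beaker below 0.02 m/s and value of joint plunger below 0.003 m).
It fails at once if the plunger is pressed (more than 4 mm) while the green beaker is not standing under the spout (value of joint plunger above 0.004 m and (horizontal distance between green_beaker_rim and spout_tip above 0.019 m or distance between green_beaker and tray_spot above 0.021 m)).
It fails at once if the yellow or the red beaker is moved by more than 20 mm (distance of any of yellow_beaker, red_beaker from where it was at the start of the episode above 0.02 m).
It fails at once if a bottle or the loose cap is moved by more than 30 mm (distance of any of sample_bottle, bottle_cap, wash_bottle, amber_bottle from where it was at the start of the episode above 0.03 m).
It also fails if it takes over 72 s, if anything falls off the work surface, if the arm or the gripper's body presses on something with over 40 N, if the wrist force passes 120 N, or if a joint passes its speed limit or range.

## Working session

There is one attempt and no reset: what is moved stays moved. The work goes in short steps, Python scripts to look and compute and a shell command to move; the robot and the scene stay as the last step left them, time stands still between calls to the robot, and variables do not carry over. Pictures are saved under pics/ and viewed, and the job is handed in when it is done.

```bash
ls -la; mkdir -p pics; cat > h.py <<'E'
import numpy as np, cv2
from station import manip, snapshot
def shot(name,fn):
    d=snapshot(name); cv2.imwrite('pics/'+fn+'.png',d['image']); np.savez('pics/'+fn+'.npz',**{k:v for k,v in d.items()}); return d
E
python3 - <<'E'
from h import *
print(manip.sense()); print([a for a in dir(manip) if a[0]!='_'], manip.hold_point_z)
for n in ('scene','side','wrist'):
    d=shot(n,n+'0'); print(n,{k:(v if k not in('image','range_z') else v.shape) for k,v in d.items()})
E
```

```text
total 12
drwxr-xr-x  3 agent agent 4096 Dec  6 19:15 .
drwxr-xr-x 23 root  root  4096 Dec  6 19:15 ..
drwxr-xr-x  2 agent agent 4096 Dec  6 19:15 pics
{'t': 0.0, 'q': array([-1.78466396e-01,  5.28457950e-01,  1.43392247e+00, -6.92944885e-06,
        1.18139416e+00, -1.78507367e-01]), 'qd': array([ 0.00251863,  0.00062919,  0.00026678,  0.00043309, -0.00033874,
       -0.00045505]), 'tau': array([ 2.50220628e-04, -4.42344439e+01, -1.78024775e+01, -2.06930472e-04,
        8.36740597e-03,  2.24214921e-05]), 'tcp_pos': array([6.24274586e-01, 1.79387246e-04, 2.30332254e-01]), 'tool_rot': array([ 0.49954697,  0.50064297, -0.50043063,  0.49937823]), 'force': array([ 0.76634624, -0.42148549, -0.40049775]), 'ft_torque': array([-0.02069456,  0.00247982,  0.04482089]), 'finger_gap': 1.000565992835403}
['PlanningError', 'hold_point_z', 'sense', 'sign_off'] 0.0187
scene {'image': (480, 640, 3), 'range_z': (480, 640), 'vertical_fov': 57.265036070207984, 'cx': 315.0913573352282, 'cy': 239.63097274922154, 'distortion': array([0.01546235, 0.        , 0.        , 0.        , 0.        ]), 'extrinsics'
[... 613 characters left out ...]
  [-0.11593231,  0.70739823,  0.69724274, -1.3095724 ],
       [ 0.        ,  0.        ,  0.        ,  1.        ]])}
wrist {'image': (480, 640, 3), 'range_z': (480, 640), 'vertical_fov': 66.43096891438181, 'cx': 317.28213794848, 'cy': 235.52132340367737, 'distortion': array([-0.06670203,  0.        ,  0.        ,  0.        ,  0.        ]), 'T_tool_cam': array([[-1.64594989e-03,  2.86909876e-01, -9.57956165e-01,
        -1.43658670e-01],
       [ 9.99998440e-01,  1.08642261e-03, -1.39280062e-03,
        -5.19345893e-04],
       [ 6.41136985e-04, -9.57956963e-01, -2.86911216e-01,
        -7.35484965e-02],
       [ 0.00000000e+00,  0.00000000e+00,  0.00000000e+00,
         1.00000000e+00]])}
```

View pics/scene0.png

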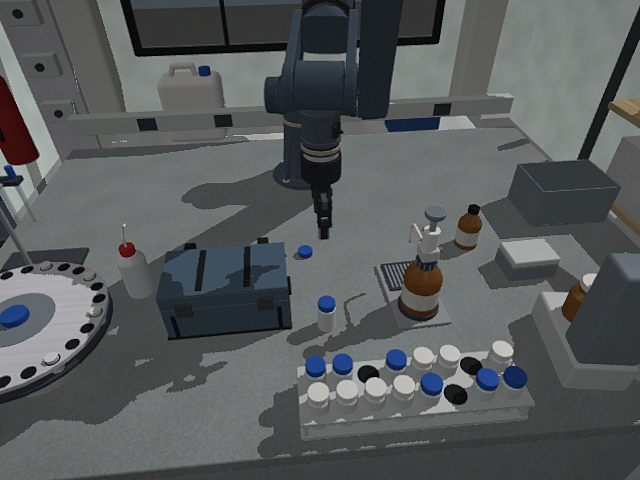

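View pics/side0.png

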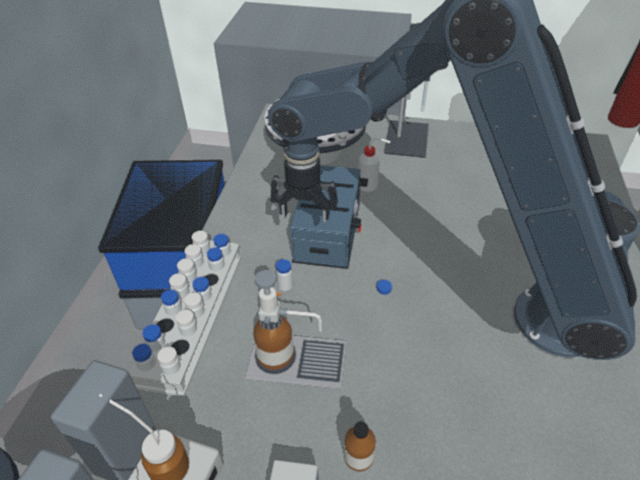

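View pics/wrist0.png

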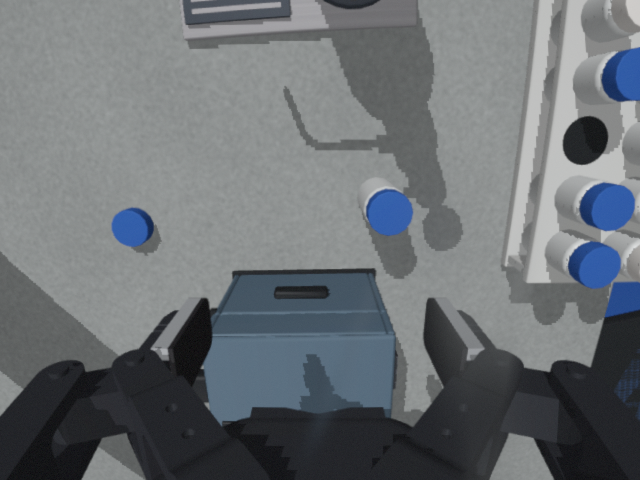

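```bash
cat >> h.py <<'E'
from scipy.spatial.transform import Rotation as R
def K(d):
    f=240/np.tan(np.radians(d['vertical_fov'])/2); return np.array([[f,0,d['cx']],[0,f,d['cy']],[0,0,1]])
def T_wc(d,pose=None):
    if 'extrinsics' in d: return np.linalg.inv(d['extrinsics'])
    T=np.eye(4); T[:3,:3]=R.from_quat(pose['tool_rot']).as_matrix(); T[:3,3]=pose['tcp_pos']; return T@d['T_tool_cam']
def cloud(d,pose=None):
    vv,uu=np.mgrid[:480,:640]; p=cv2.undistortPoints(np.stack([uu,vv],-1).reshape(-1,1,2).astype(float),K(d),np.array(d['distortion'])).reshape(480,640,2)
    z=d['range_z']; P=np.stack([p[...,0]*z,-p[...,1]*z,-z,np.ones_like(z)],-1)@T_wc(d,pose).T
    P=P[...,:3]; P[z<=0]=np.nan; return P
def load(fn): 
    x=np.load('pics/'+fn+'.npz'); return {k:(x[k] if x[k].ndim else float(x[k])) for k in x}
def proj(d,X,pose=None):
    T=np.linalg.inv(T_wc(d,pose)); X=np.atleast_2d(X); c=X@T[:3,:3].T+T[:3,3]; c=c*[1,-1,-1]
    return cv2.projectPoints(c,np.zeros(3),np.zeros(3),K(d),np.array(d['distortion']))[0].reshape(-1,2)
E
python3 - <<'E'
from h import *
s=manip.sense(); print(R.from_quat(s['tool_rot']).as_matrix().round(3), s['t'])
for n in('scene','side'):
    P=cloud(load(n+'0')); print(n)
    x,y,z=P[...,0],P[...,1],P[...,2]
    m=(abs(z-.133)<.006)&(y<-.02)&(y>-.45)&(x>.4)&(x<.9)
    q=P[m][:,:2].astype(np.float32)
    print('case top',m.sum(),cv2.minAreaRect(q*1000),np.median(z[m]))
    m=(abs(z-.281)<.008)&(y>.05)&(y<.4)&(x>.4)&(x<.9)
    print('plunger',m.sum(),np.median(z[m]),cv2.minEnclosingCircle((P[m][:,:2]*1000).astype(np.float32)))
    m=(abs(z-.178)<.012)&(y>.02)&(y<.4)&(x>.3)&(x<.9)
    print('tube',m.sum(), P[m].min(0),P[m].max(0))
    m=(abs(z)<.003); print('bench z',np.median(z[(abs(z)<.02)]))
E
python3 -c "
import cv2
a=cv2.imread('pics/scene0.png');cv2.imwrite('pics/c1.png',cv2.resize(a[160:340,130:500],None,fx=2.1,fy=2.1,interpolation=cv2.INTER_CUBIC))
a=cv2.imread('pics/side0.png');cv2.imwrite('pics/c2.png',cv2.resize(a[140:400,230:420],None,fx=2.3,fy=2.3,interpolation=cv2.INTER_CUBIC))"
```

```text
[[-0.002  1.    -0.   ]
 [ 0.    -0.    -1.   ]
 [-1.    -0.002 -0.   ]] 0.15
scene
case top 6382 ((649.2105102539062, -264.8533935546875), (276.4037170410156, 375.44842529296875), 1.1070122718811035) 0.13509190979690527
plunger 281 0.28204432343715113 ((655.0298461914062, 222.72901916503906), 21.82359504699707)
tube 287 [0.55137491 0.20205968 0.16628103] [0.67673655 0.252836   0.18994888]
bench z 0.001692776692379161
side
case top 2708 ((598.5545654296875, -260.7984619140625), (380.4568786621094, 176.53646850585938), 89.19223022460938) 0.132431373297426
plunger 313 0.2799633721723731 ((656.81689453125, 225.93333435058594), 22.26799201965332)
tube 372 [0.54956372 0.20791415 0.16605552] [0.67568155 0.25537143 0.18996016]
bench z -0.0007718287472437968
```

View crops.

View pics/c1.png

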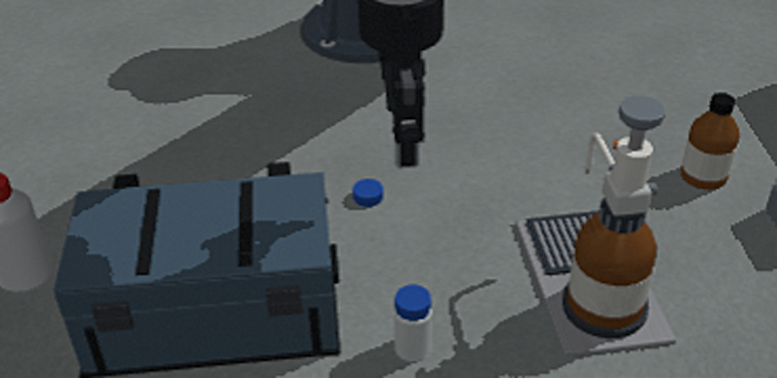

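View pics/c2.png

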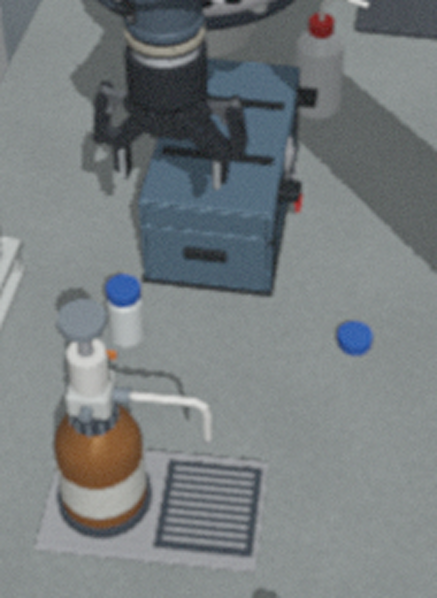

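```bash
python3 - <<'E'
from h import *
for n in('scene','side'):
    d=load(n+'0');P=cloud(d); print(n)
    x,y,z=P[...,0],P[...,1],P[...,2]
    b,g,r=[d['image'][...,i].astype(int) for i in range(3)]
    m=(abs(z-.133)<.006)&(y<.02)&(y>-.5)&(x>.45)&(x<.8)
    k,l,st,c=cv2.connectedComponentsWithStats(m.astype(np.uint8))
    i=1+np.argmax(st[1:,4]); m=l==i
    m=cv2.morphologyEx(m.astype(np.uint8),cv2.MORPH_OPEN,np.ones((5,5)))>0
    print('case top',m.sum(),cv2.minAreaRect((P[m][:,:2]*1000).astype(np.float32)))
    # plate z? & tray
    m=(z>.004)&(z<.03)&(y>.05)&(y<.4)&(x>.4)&(x<.8)
    k,l,st,c=cv2.connectedComponentsWithStats(m.astype(np.uint8)); i=1+np.argmax(st[1:,4]); m=l==i
    print('plate',m.sum(),cv2.minAreaRect((P[m][:,:2]*1000).astype(np.float32)),np.percentile(z[m],[5,50,95]))
    m=(abs(z-.178)<.008)&(y>.1)&(y<.4)&(x>.53)&(x<.63)
    q=P[m]; print('tube',len(q),q.mean(0),np.polyfit(q[:,0],q[:,1],1), np.percentile(q[:,0],[2,98]))
    m=(z>.122)&(z<.165)&(y>.1)&(y<.4)&(x>.5)&(x<.58)
    q=P[m]; print('spout',len(q),q.mean(0) if len(q) else 0)
    m=(b>1.5*r)&(b>90)&(z>.005)&(z<.12)&(x>.4)&(x<.75)&(y>-.1)&(y<.2)
    k,l,st,c=cv2.connectedComponentsWithStats(m.astype(np.uint8))
    for i in range(1,k):
        if st[i,4]>15: q=P[l==i]; print('blue',st[i,4],q.mean(0),cv2.minEnclosingCircle((q[:,:2]*1000).astype(np.float32)))
E
```

```text
scene
case top 5939 ((599.3909912109375, -213.89576721191406), (178.63714599609375, 271.6563415527344), 1.070957899093628)
plate 1920 ((601.3858642578125, 220.9239959716797), (227.59596252441406, 130.2314453125), 3.8196396827697754) [0.00682403 0.01136407 0.02305574]
tube 66 [0.5877286  0.21748975 0.18164606] [0.03198905 0.19868887] [0.55384909 0.62253603]
spout 40 [0.5515709  0.21641669 0.14561648]
blue 114 [ 0.43122444 -0.02570574  0.01758776] ((431.224853515625, -27.505857467651367), 20.808530807495117)
blue 175 [0.6848647  0.00414175 0.08132551] ((683.499267578125, 4.560122489929199), 19.47304916381836)
side
case top 2350 ((605.4663696289062, -212.2025604248047), (276.61260986328125, 164.38763427734375), 89.5250473022461)
plate 3299 ((606.734375, 223.4038848876953), (215.5808868408203, 127.92777252197266), 3.3879637718200684) [0.00524426 0.01036777 0.01922719]
tube 151 [0.59438168 0.22220079 0.17937141] [0.06776429 0.18192294] [0.55335194 0.62923069]
spout 39 [0.55152259 0.22073577 0.14509628]
blue 175 [0.68473012 0.01020001 0.07729879] ((686.8490600585938, 7.449617385864258), 20.34038543701172)
blue 166 [ 0.43068805 -0.02126824  0.01424196] ((430.0622863769531, -22.857376098632812), 21.410911560058594)
```

```bash
python3 -m crank '[[0.085,-0.035,0.035,0,0],[0.085,-0.035,0.035,0,0],[0.085,-0.035,0.035,0,0],[0.085,-0.035,0.035,0,0],[0.085,-0.035,0.035,0,0]]'
```

```text
t: 0.65
tcp_pos: [0.8007, 0.0002, 0.4077]
tool_rot: [0.5, 0.5, -0.5, 0.5]
force: [2.0, -0.9, 1.1]
finger_gap: 0.995
```

```bash
python3 -m crank '[[0.085,0,0.05,0,0],[0.085,0,0.05,0,0],[0.085,0,0.05,0,0],[0.085,0,0.05,0,0]]'; python3 -c "
from h import *
s=manip.sense();print(s['q'].round(3),R.from_quat(s['tool_rot']).as_matrix().round(3))"
```

```text
t: 1.05
tcp_pos: [0.9096, -0.0, 0.3624]
tool_rot: [0.515, 0.485, -0.485, 0.514]
force: [-0.0, 0.6, -0.1]
finger_gap: 0.994
[-0.125  0.954  0.224  0.009  1.905 -0.122] [[ 0.059  0.998 -0.   ]
 [ 0.001 -0.    -1.   ]
 [-0.998  0.059 -0.001]]
```

```bash
python3 -m crank '[[0.085,-0.04,0.03,0,0],[0.085,-0.04,0.03,0,0],[0.085,-0.04,0.03,0,0],[0.085,-0.04,0.03,0,0],[0.085,-0.04,0.03,0,0]]'; python3 -c "
from h import *
s=manip.sense();print(s['q'].round(3),R.from_quat(s['tool_rot']).as_matrix().round(3))"
```

```text
t: 1.55
tcp_pos: [0.8795, 0.0001, 0.5071]
tool_rot: [0.548, 0.446, -0.447, 0.549]
force: [0.4, -0.2, -0.4]
finger_gap: 0.998
[-0.135  0.794  0.218  0.029  1.927 -0.123] [[ 0.203  0.979  0.   ]
 [-0.001  0.    -1.   ]
 [-0.979  0.203  0.001]]
```

```bash
python3 -m crank '[[0.085,-0.03,0.04,0,0],[0.085,-0.03,0.04,0,0],[0.085,-0.03,0.04,0,0],[0.085,-0.03,0.04,0,0],[0.085,-0.03,0.04,0,0]]'; python3 -c "
from h import *
s=manip.sense();print(s['q'].round(3),R.from_quat(s['tool_rot']).as_matrix().round(3))"
```

```text
t: 2.05
tcp_pos: [0.8754, -0.0002, 0.5823]
tool_rot: [0.579, 0.407, -0.407, 0.579]
force: [-0.2, 0.0, -0.6]
finger_gap: 1.0
[-0.144  0.713  0.218  0.051  1.868 -0.121] [[ 0.339  0.941 -0.   ]
 [ 0.    -0.    -1.   ]
 [-0.941  0.339 -0.   ]]
```

```bash
python3 -m crank '[[0.085,-0.03,0.04,0,0],[0.085,-0.03,0.04,0,0],[0.085,-0.03,0.04,0,0],[0.085,-0.03,0.04,0,0],[0.085,-0.03,0.04,0,0]]'; python3 -c "
from h import *
s=manip.sense();print(s['q'].round(3),R.from_quat(s['tool_rot']).as_matrix().round(3))"
```

```text
t: 2.55
tcp_pos: [0.8531, -0.0, 0.6736]
tool_rot: [0.607, 0.363, -0.363, 0.607]
force: [-0.5, -0.0, 0.7]
finger_gap: 0.992
[-0.156  0.612  0.219  0.076  1.823 -0.119] [[ 0.473  0.881  0.   ]
 [-0.     0.    -1.   ]
 [-0.881  0.473  0.   ]]
```

```bash
python3 -m crank '[[0.085,-0.03,0.04,0,0],[0.085,-0.03,0.04,0,0],[0.085,-0.03,0.04,0,0],[0.085,-0.03,0.04,0,0],[0.085,-0.03,0.04,0,0]]'; python3 -c "
from h import *
s=manip.sense();print(s['q'].round(3),R.from_quat(s['tool_rot']).as_matrix().round(3))"
```

```text
t: 3.05
tcp_pos: [0.8153, -0.0, 0.7681]
tool_rot: [0.631, 0.319, -0.319, 0.631]
force: [-0.3, -0.3, 0.6]
finger_gap: 1.001
[-0.175  0.505  0.219  0.106  1.788 -0.118] [[ 0.594  0.804 -0.   ]
 [-0.    -0.    -1.   ]
 [-0.804  0.594  0.   ]]
```

```bash
python3 -m crank '[[0.085,-0.02,0.045,0,0],[0.085,-0.02,0.045,0,0],[0.085,-0.02,0.045,0,0],[0.085,-0.02,0.045,0,0],[0.085,-0.02,0.045,0,0]]'; python3 -c "
from h import *
s=manip.sense();print(s['q'].round(3),R.from_quat(s['tool_rot']).as_matrix().round(3))"
```

```text
t: 3.55
tcp_pos: [0.8022, -0.0001, 0.8354]
tool_rot: [0.653, 0.27, -0.27, 0.653]
force: [-0.0, -0.2, -0.0]
finger_gap: 0.989
[-0.189  0.442  0.219  0.134  1.703 -0.116] [[ 0.708  0.707  0.   ]
 [ 0.    -0.    -1.   ]
 [-0.707  0.708 -0.   ]]
```

```bash
cat > fit.py <<'E'
import numpy as np
from scipy.optimize import least_squares
D=[([-.1785,.5285,1.4339,0,1.1814],[.6243,.2303]),([-.125,.954,.224,.009,1.905],[.9096,.3624]),([-.135,.794,.218,.029,1.927],[.8795,.5071]),([-.144,.713,.218,.051,1.868],[.8754,.5823]),([-.156,.612,.219,.076,1.823],[.8531,.6736]),([-.175,.505,.219,.106,1.788],[.8153,.7681]),([-.189,.442,.219,.134,1.703],[.8022,.8354])]
def fk(p,q):
    h,L1,a,b,Lt,d,a1=p; u=q[1]+q[2]; w=u+q[4]
    rho=a1+L1*np.sin(q[1])+a*np.sin(u)+b*np.cos(u)+Lt*np.sin(w)
    z=h+L1*np.cos(q[1])+a*np.cos(u)-b*np.sin(u)+Lt*np.cos(w)
    return rho,z
def res(p):
    r=[]
    for q,(x,z) in D:
        rho,zz=fk(p,q); r+=[rho-np.sqrt(x*x-p[5]**2),zz-z]
    return r
s=least_squares(res,[.2,.4,.4,0,.25,.11,0]); 
if __name__=='__main__': print(s.x.round(3),np.abs(s.fun).max())
E
python3 fit.py
```

```text
[0.281 0.588 0.392 0.113 0.304 0.108 0.   ] 0.00034257663061565413
```

```bash
python3 -m crank '[[0.085,0,-0.048,0,0],[0.085,0,-0.048,0,0],[0.085,0,-0.048,0,0],[0.085,0,-0.048,0,0],[0.085,0,-0.048,0,0]]'; python3 -m crank '[[0.085,0,-0.048,0,0],[0.085,0,-0.048,0,0],[0.085,0,-0.048,0,0],[0.085,0.02,0,0,-0.14],[0.085,0.02,0,0,-0.14]]'
```

```text
t: 4.05
tcp_pos: [0.6451, -0.0002, 0.6798]
tool_rot: [0.653, 0.27, -0.27, 0.654]
force: [0.9, -0.4, -0.4]
finger_gap: 0.996
t: 4.55
tcp_pos: [0.5715, -0.0002, 0.5496]
tool_rot: [0.554, 0.306, -0.23, 0.739]
force: [0.2, -1.2, 0.4]
finger_gap: 0.994
```

```bash
python3 -m crank '[[0.06,0.02,0,0,-0.14],[0.06,0.02,0,0,-0.14],[0.06,0.02,0,0,-0.14],[0.06,0.02,0,0,-0.14],[0.06,0.02,0,0,-0.14]]';python3 -m crank '[[0.06,0.02,0,0,-0.14],[0.06,0.02,0,0,-0.14],[0.06,0.02,0,0,-0.14],[0.06,0.02,0,0,-0.14],[0.06,0.02,0,0,0]]';  python3 -c "
from h import *
s=manip.sense();print(s['q'].round(3),R.from_quat(s['tool_rot']).as_matrix().round(3))"
```

```text
t: 5.05
tcp_pos: [0.6448, -0.0005, 0.4798]
tool_rot: [0.266, 0.366, -0.11, 0.885]
force: [-0.2, -0.6, 0.3]
finger_gap: 0.701
t: 5.55
tcp_pos: [0.7156, -0.0005, 0.4091]
tool_rot: [0.013, 0.382, -0.005, 0.924]
force: [0.5, -0.2, -0.0]
finger_gap: 0.705
[-0.222  0.261  1.606  0.318  0.523 -1.979] [[ 0.708  0.02   0.706]
 [ 0.     1.    -0.028]
 [-0.707  0.02   0.707]]
```

```bash
python3 -m crank '[[0.06,0,-0.021,-0.041,-0.006],[0.06,0,-0.021,-0.041,-0.006],[0.06,0,-0.021,-0.041,-0.006],[0.06,0,-0.021,-0.041,-0.005],[0.06,0,-0.021,-0.041,-0.005]]'; python3 -m crank '[[0.06,0,-0.021,-0.041,0],[0.06,0,-0.021,-0.041,0],[0.06,0,-0.021,-0.041,0],[0.06,0,-0.021,-0.041,0],[0.06,0,-0.021,-0.036,0]]'; python3 - <<'E'
from h import *
s=manip.sense();print(s['q'].round(3),R.from_quat(s['tool_rot']).as_matrix().round(3))
d=shot('wrist','w1'); np.save('pics/w1_pose.npy',np.r_[s['tcp_pos'],s['tool_rot']])
shot('side','s1')
E
```

```text
t: 6.05
tcp_pos: [0.5913, -0.0836, 0.296]
tool_rot: [0.007, 0.402, -0.007, 0.916]
force: [0.6, -0.1, -0.4]
finger_gap: 0.701
t: 6.55
tcp_pos: [0.4804, -0.1482, 0.2614]
tool_rot: [0.013, 0.472, -0.039, 0.881]
force: [-0.1, 0.1, -0.2]
finger_gap: 0.705
[-0.723  0.181  2.112  0.781  0.476 -2.854] [[ 0.552  0.082  0.83 ]
 [-0.057  0.997 -0.06 ]
 [-0.832 -0.014  0.555]]
```

View pics/w1.png

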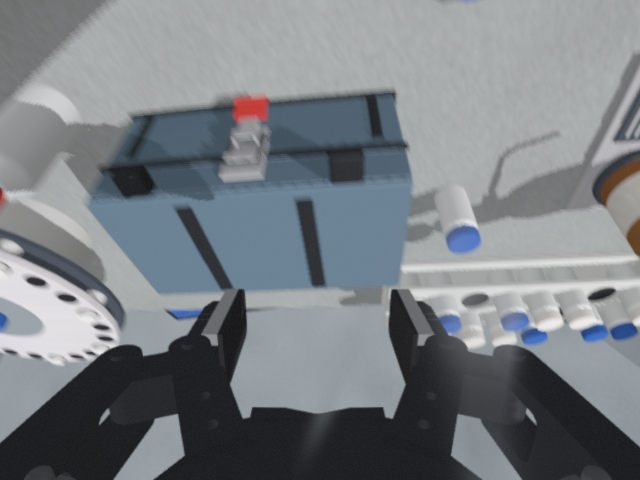

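View pics/s1.png

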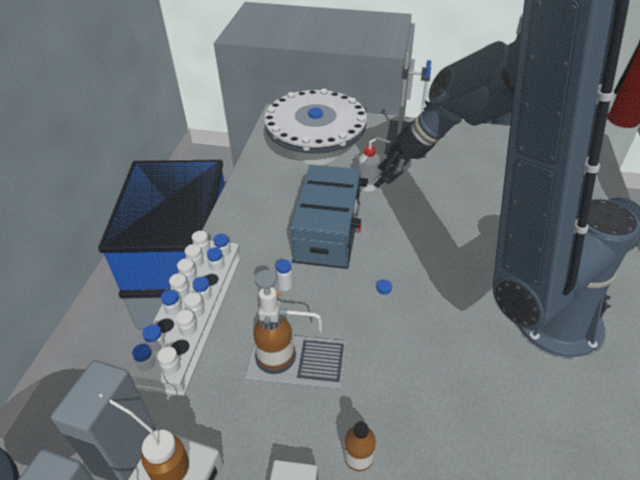

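```bash
for i in 1 2 3 4; do python3 -m crank '[[0.06,0,0,0,0.15],[0.06,0,0,0,0.15],[0.06,0,0,0,0.15],[0.06,0,0,0,0.15],[0.06,0,0,0,0.15]]' | tail -5 | head -3; done; python3 - <<'E'
from h import *
s=manip.sense();print(s['q'].round(3),R.from_quat(s['tool_rot']).as_matrix().round(3))
E
```

```text
t: 7.15
tcp_pos: [0.4823, -0.1476, 0.2619]
tool_rot: [0.337, 0.423, -0.21, 0.814]
t: 7.65
tcp_pos: [0.4823, -0.1475, 0.2619]
tool_rot: [0.612, 0.317, -0.35, 0.634]
t: 8.15
tcp_pos: [0.4823, -0.1476, 0.2619]
tool_rot: [0.802, 0.167, -0.442, 0.366]
t: 8.65
tcp_pos: [0.4823, -0.1476, 0.2619]
tool_rot: [0.88, -0.007, -0.472, 0.047]
[-0.719  0.182  2.11   0.783  0.475  0.152] [[ 0.554  0.032 -0.832]
 [-0.056 -0.996 -0.076]
 [-0.83   0.089 -0.55 ]]
```

```bash
python3 -m crank '[[0.06,0,0,0.02,0.15],[0.06,0.024,0.02,0.026,0],[0.06,0.024,0.02,0.026,0],[0.06,0.024,0.02,0.024,0]]'; python3 - <<'E'
from h import *
s=manip.sense();print(s['q'].round(3),R.from_quat(s['tool_rot']).as_matrix().round(3))
d=shot('wrist','w2'); np.save('pics/w2_pose.npy',np.r_[s['tcp_pos'],s['tool_rot']])
P=cloud(d,s); b,g,r=[d['image'][...,i].astype(int) for i in range(3)]
m=(r>120)&(g<70)&(b<70)&(P[...,2]>.01)&(P[...,2]<.08)&(P[...,1]>-.3)&(P[...,1]<-.1)
q=P[m]; print(m.sum(), q.mean(0),np.percentile(q,[3,97],axis=0)); print(cv2.minAreaRect(np.argwhere(m)[:,::-1].astype(np.float32)))
E
```

```text
t: 9.05
tcp_pos: [0.4483, -0.1891, 0.1804]
tool_rot: [0.882, -0.037, -0.469, -0.017]
force: [1.4, -0.2, -0.3]
finger_gap: 0.707
[-0.893  0.372  2.24   1.369  0.424 -0.498] [[ 0.558 -0.082 -0.826]
 [-0.05  -0.997  0.064]
 [-0.828  0.006 -0.56 ]]
414 [ 0.51927428 -0.21568163  0.03834586] [[ 0.51572221 -0.22882257  0.02996606]
 [ 0.52229406 -0.2027109   0.04814394]]
((340.8399963378906, 237.37997436523438), (15.980613708496094, 34.93107604980469), 81.8698959350586)
```

View pics/w2.png

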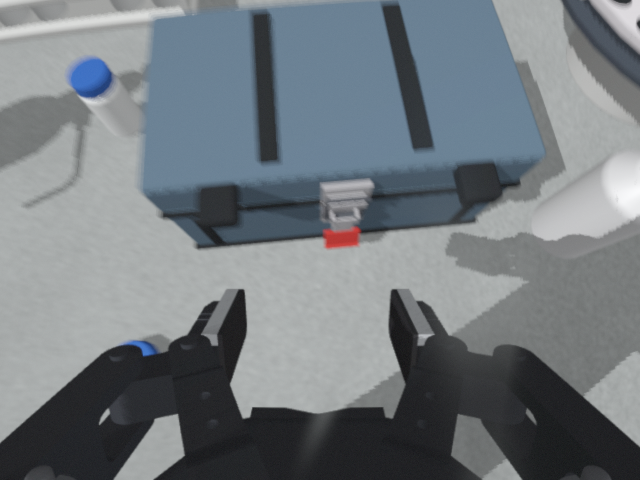

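```bash
python3 -m crank '[[0.055,0.02,0.02,0.02,0],[0.055,0.045,0,0,0],[0.055,0.045,0,0,0],[0.055,0.04,0,0,0],[0.055,0.02,0,0,0]]'; python3 - <<'E'
from h import *
s=manip.sense();print(s['q'].round(3),R.from_quat(s['tool_rot']).as_matrix().round(3))
d=shot('wrist','w3'); np.save('pics/w3_pose.npy',np.r_[s['tcp_pos'],s['tool_rot']])
P=cloud(d,s); b,g,r=[d['image'][...,i].astype(int) for i in range(3)]
m=(r>120)&(g<70)&(b<70)&(P[...,2]>.01)&(P[...,2]<.08)&(P[...,1]>-.3)&(P[...,1]<-.1)
q=P[m]; print(m.sum(), q.mean(0),np.percentile(q,[3,97],axis=0))
E
```

```text
t: 9.6
tcp_pos: [0.5248, -0.2125, 0.0346]
tool_rot: [0.883, -0.036, -0.469, -0.019]
force: [-0.7, 0.5, 0.4]
finger_gap: 0.646
[-0.78   0.791  2.123  2.142  0.442 -1.226] [[ 0.558 -0.081 -0.826]
 [-0.046 -0.997  0.067]
 [-0.828  0.001 -0.56 ]]
1342 [ 0.52034971 -0.21352588  0.04211521] [[ 0.51716868 -0.2270204   0.03217494]
 [ 0.52401114 -0.20132339  0.04995305]]
```

View pics/w3.png

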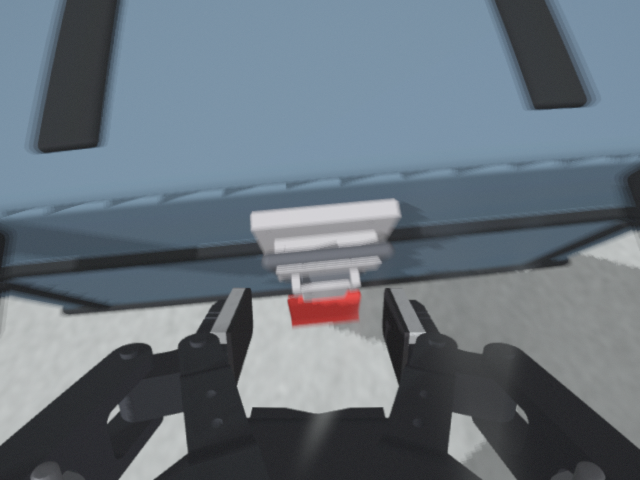

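```bash
python3 -m crank '[[0.055,0,0,0,0],[0.055,0,0,0,0]]'
```

```text
t: 9.85
tcp_pos: [0.5223, -0.2119, 0.0377]
tool_rot: [0.883, -0.036, -0.469, -0.018]
force: [-0.6, 0.9, 0.2]
finger_gap: 0.642
```

```bash
python3 -m crank '[[0.055,0.008,0,0,0],[0.055,0.008,0,0,0],[0.02,0,0,0,0],[0.02,0,0,0,0],[0.02,0,0,0,0]]' 40;  python3 - <<'E'
from h import *
s=manip.sense();print(s['q'].round(3),s['t'])
d=shot('wrist','w4')
E
```

```text
t: 10.35
tcp_pos: [0.5274, -0.2154, 0.0229]
tool_rot: [0.88, -0.04, -0.473, -0.019]
force: [-12.8, -7.4, 5.1]
finger_gap: 0.334
[-0.773  0.815  2.111  2.18   0.436 -1.254] 10.35
```

View pics/w4.png

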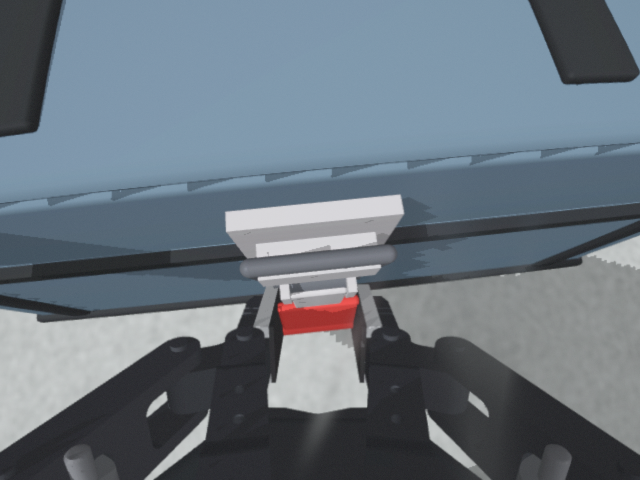

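```bash
python3 -m crank '[[0.02,-0.0087,0,0.0066,0],[0.02,-0.0103,0,0.0036,0],[0.02,-0.011,0,0.0005,0],[0.02,-0.0104,0,-0.0027,0]]' 25;  python3 - <<'E'
from h import *
s=manip.sense();print(s['q'].round(3),s['t'],s['force'],R.from_quat(s['tool_rot']).as_matrix().round(3))
d=shot('wrist','w5')
E
```

```text
t: 10.8
tcp_pos: [0.4978, -0.2154, 0.0495]
tool_rot: [0.879, -0.041, -0.475, -0.019]
force: [-9.2, -14.0, -10.4]
finger_gap: 0.335
[-0.823  0.749  2.172  2.112  0.436 -1.233] 10.8 [ -9.21528812 -13.99305984 -10.44711315] [[ 0.545 -0.091 -0.834]
 [-0.055 -0.996  0.072]
 [-0.837  0.006 -0.548]]
```

View pics/w5.png

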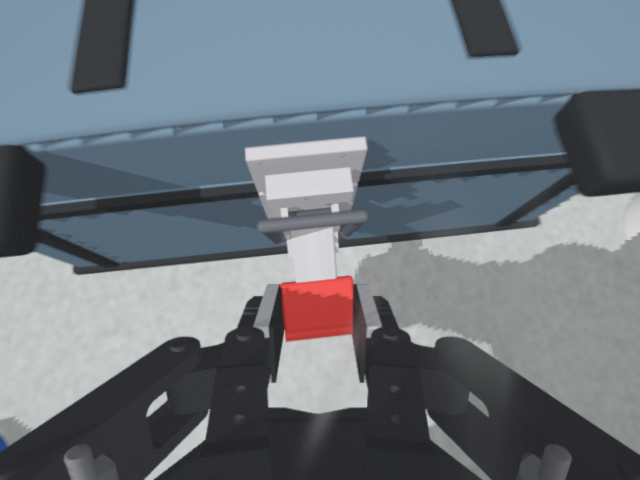

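Lever is out at roughly 1.2 rad and still centred between the pads (red plate at px 283–355, 285–340). Continue the arc.

```bash
python3 -m crank '[[0.02,-0.0094,0,-0.0058,0],[0.02,-0.0071,0,-0.0082,0],[0.02,-0.0045,0,-0.01,0],[0.02,-0.0012,0,-0.0073,0],[0.02,0,0,-0.003,0]]';  python3 - <<'E'
from h import *
s=manip.sense();print(s['q'].round(3),s['t'],s['force'],R.from_quat(s['tool_rot']).as_matrix().round(3))
d=shot('wrist','w6')
E
```

```text
t: 11.35
tcp_pos: [0.5067, -0.2158, 0.0839]
tool_rot: [0.874, -0.043, -0.483, -0.016]
force: [-22.4, -13.6, -21.0]
finger_gap: 0.337
[-0.795  0.651  2.134  1.838  0.356 -0.913] 11.35 [-22.44723413 -13.55556276 -21.02180469] [[ 0.529 -0.09  -0.844]
 [-0.06  -0.996  0.069]
 [-0.846  0.014 -0.533]]
```

View pics/w6.png

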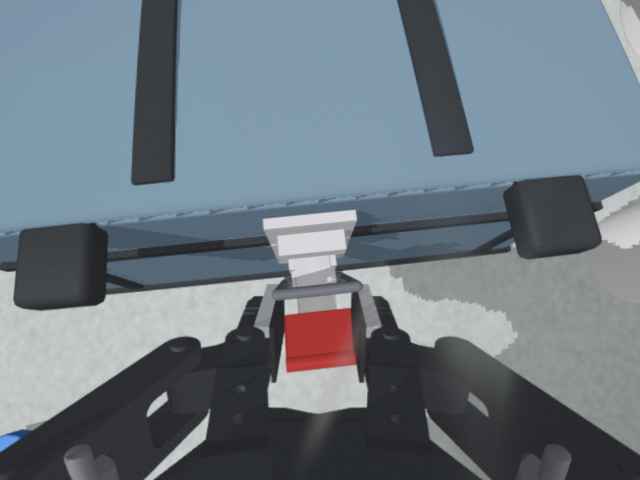

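```bash
python3 -m crank '[[0.06,0,0,0,0],[0.06,0,0,0,0],[0.06,-0.03,0,0,0],[0.06,-0.04,0,0,0]]';  python3 - <<'E'
from h import *
s=manip.sense();print(s['q'].round(3),s['t'],s['force'],R.from_quat(s['tool_rot']).as_matrix().round(3))
d=shot('wrist','w7'); np.save('pics/w7_pose.npy',np.r_[s['tcp_pos'],s['tool_rot']])
P=cloud(d,s)
q=proj(d,[[.525,-.30,.128],[.525,-.13,.128]],s);print(q)
b,g,r=[d['image'][...,i].astype(int) for i in range(3)]
m=(r>120)&(g<70)&(b<70)&(P[...,2]>.01)&(P[...,1]>-.3)&(P[...,1]<-.1)
q=P[m]; print(m.sum(), q.mean(0),np.percentile(q,[3,97],axis=0))
E
```

```text
t: 11.8
tcp_pos: [0.4792, -0.2084, 0.148]
tool_rot: [0.882, -0.035, -0.469, -0.019]
force: [0.4, -0.7, 0.8]
finger_gap: 0.701
[-0.862  0.485  2.18   1.501  0.407 -0.612] 11.8 [ 0.35393288 -0.66940606  0.8063476 ] [[ 0.558 -0.08  -0.826]
 [-0.044 -0.997  0.067]
 [-0.829 -0.001 -0.559]]
[[481.5826687  206.69284763]
 [161.84241314 231.11927227]]
363 [ 0.49872422 -0.21546697  0.11595904] [[ 0.49715072 -0.22817168  0.11408813]
 [ 0.50044714 -0.20204334  0.11754876]]
```

View pics/w7.png

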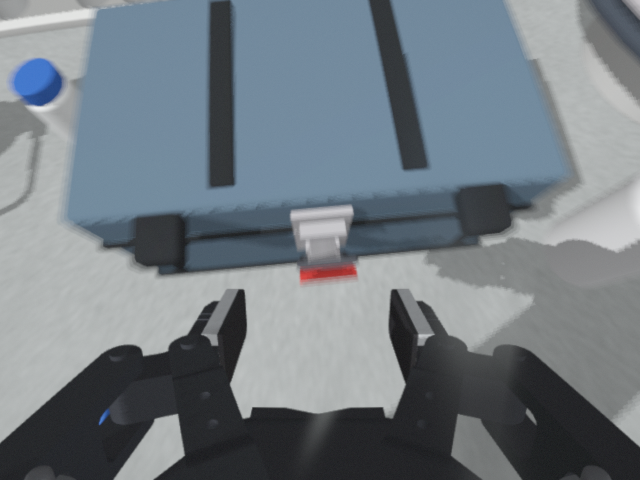

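```bash
python3 - <<'E'
from h import *
d=load('w7'); v=np.load('pics/w7_pose.npy'); s=dict(tcp_pos=v[:3],tool_rot=v[3:])
P=cloud(d,s)
for (u0,u1,v0,v1) in [(120,200,200,270),(455,520,180,240)]:
    p=P[v0:v1,u0:u1].reshape(-1,3); im=d['image'][v0:v1,u0:u1].reshape(-1,3).max(1)
    m=(im<50)&(p[:,2]>.105)&(p[:,2]<.14)&(p[:,0]<.535); q=p[m]; print(m.sum(),q.mean(0),np.percentile(q,[2,50,98],axis=0).round(4))
m=(abs(P[...,2]-.133)<.004)&(P[...,0]>.5)&(P[...,1]<-.06); print(cv2.minAreaRect((P[m][:,:2]*1000).astype(np.float32)), np.percentile(P[m][:,2],50))
# front edge line of lid
for y in np.arange(-.34,-.08,.03):
    mm=m&(abs(P[...,1]-y)<.005); print(y.round(3), np.percentile(P[mm][:,0],1).round(4),end=' ')
E
```

```text
435 [ 0.51686605 -0.14021532  0.13018247] [[ 0.5082 -0.1431  0.1227]
 [ 0.5167 -0.1411  0.1312]
 [ 0.5294 -0.127   0.1334]]<stdin>:6: RuntimeWarning: Mean of empty slice.
  ret = um.true_divide(
Traceback (most recent call last):
IndexError: index -1 is out of bounds for axis 0 with size 0
```

```bash
python3 -m crank '[[0.05,0,-0.041,-0.006,0],[0.05,0,-0.041,-0.006,0],[0.05,0.02,0,0,0],[0.05,0.02,0,0,0],[0.05,0.012,0,0,0]]';  python3 - <<'E'
from h import *
s=manip.sense();print(s['q'].round(3),s['t'],s['force'],R.from_quat(s['tool_rot']).as_matrix().round(3))
d=shot('wrist','w8'); np.save('pics/w8_pose.npy',np.r_[s['tcp_pos'],s['tool_rot']])
E
```

```text
t: 12.35
tcp_pos: [0.5261, -0.1296, 0.1118]
tool_rot: [0.883, -0.036, -0.468, -0.018]
force: [-0.8, -0.0, 1.4]
finger_gap: 0.588
[-0.609  0.587  2.184  2.067  0.327 -0.972] 12.35 [-0.76367697 -0.00723708  1.40023386] [[ 0.56  -0.079 -0.825]
 [-0.046 -0.997  0.065]
 [-0.827  0.002 -0.562]]
```

View pics/w8.png

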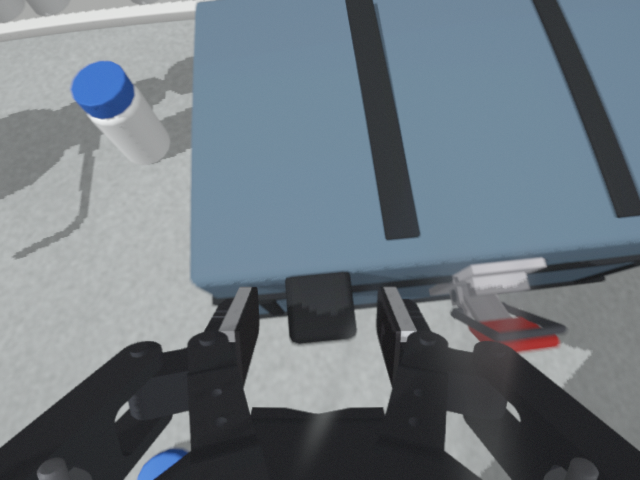

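```bash
python3 -m crank '[[0.01,0,0,0,0],[0.01,0,0,0,0],[0.01,0,0,0,0]]' 40; python3 - <<'E'
from h import *
s=manip.sense(); M=R.from_quat(s['tool_rot']).as_matrix()
g=s['tcp_pos']-.016*M[:,0]; print(g,s['finger_gap'],s['force'])
h=np.array([.685,g[1],.093]); v=g-h
a=np.arange(0,1.63,.125)
P=[R.from_rotvec([0,x,0]).apply(v)+h for x in a]
for i in range(len(a)-1): print(a[i+1].round(3),((P[i+1]-P[i])@M).round(4).tolist(),(P[i+1]-g+s['tcp_pos']).round(3))
E
```

```text
t: 12.7
tcp_pos: [0.5244, -0.1307, 0.1122]
tool_rot: [0.883, -0.036, -0.469, -0.017]
force: [-1.0, -2.3, -0.7]
finger_gap: 0.301
[ 0.51551171 -0.12994642  0.12547792] 0.3010964738812724 [-0.95884744 -2.29145566 -0.68590769]
0.125 [-0.0143, -0.0004, -0.0161] [ 0.53  -0.131  0.133]
0.25 [-0.0122, -0.0006, -0.0178] [ 0.538 -0.131  0.153]
0.375 [-0.0099, -0.0008, -0.0192] [ 0.548 -0.131  0.172]
0.5 [-0.0074, -0.001, -0.0202] [ 0.561 -0.131  0.19 ]
0.625 [-0.0048, -0.0011, -0.021] [ 0.575 -0.131  0.205]
0.75 [-0.0022, -0.0013, -0.0214] [ 0.592 -0.131  0.219]
0.875 [0.0005, -0.0014, -0.0215] [ 0.61  -0.131  0.231]
1.0 [0.0032, -0.0015, -0.0213] [ 0.63  -0.131  0.24 ]
1.125 [0.0058, -0.0016, -0.0207] [ 0.65  -0.131  0.247]
1.25 [0.0084, -0.0017, -0.0198] [ 0.671 -0.131  0.251]
1.375 [0.0108, -0.0017, -0.0186] [ 0.693 -0.131  0.252]
1.5 [0.013, -0.0017, -0.0171] [ 0.714 -0.131  0.251]
1.625 [0.0151, -0.0017, -0.0153] [ 0.736 -0.131  0.247]
```

```bash
python3 -m crank '[[0.01,-0.0143,-0.0004,-0.0161,0],[0.01,-0.0122,-0.0006,-0.0178,0],[0.01,-0.0099,-0.0008,-0.0192,0],[0.01,-0.0074,-0.001,-0.0202,0]]' 35;  python3 - <<'E'
from h import *
s=manip.sense();print(s['q'].round(3),s['t'],s['force'].round(1),R.from_quat(s['tool_rot']).as_matrix().round(3))
d=shot('wrist','w9')
E
```

```text
t: 13.1
tcp_pos: [0.5497, -0.1301, 0.174]
tool_rot: [0.881, -0.036, -0.472, -0.017]
force: [-17.5, -7.6, 2.0]
finger_gap: 0.301
[-0.571  0.442  2.076  1.242  0.276 -0.081] 13.1 [-17.5  -7.6   2. ] [[ 0.552 -0.079 -0.83 ]
 [-0.047 -0.997  0.064]
 [-0.833  0.004 -0.554]]
```

View pics/w9.png

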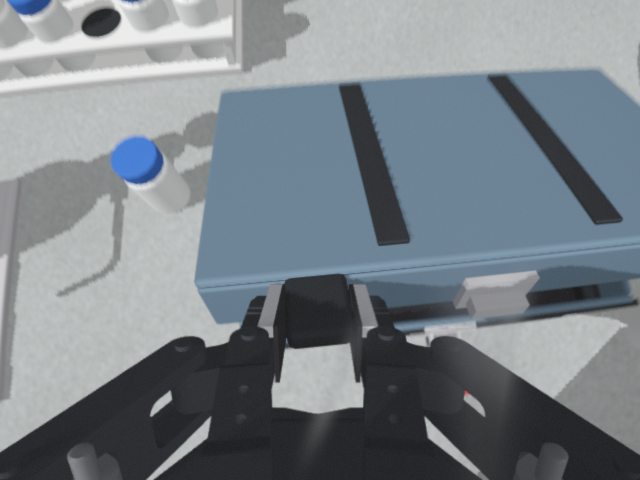

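```bash
python3 -m crank '[[0.01,-0.0048,-0.0011,-0.021,0],[0.01,-0.0022,-0.0013,-0.0214,0],[0.01,0.0005,-0.0014,-0.0215,0],[0.01,0.0032,-0.0015,-0.0213,0]]' 35;  python3 - <<'E'
from h import *
s=manip.sense();print(s['q'].round(3),s['t'],s['force'].round(1),R.from_quat(s['tool_rot']).as_matrix().round(3))
M=R.from_quat(s['tool_rot']).as_matrix()
g=s['tcp_pos']-.016*M[:,0]; h=np.array([.685,g[1],.093]); v=g-h; print(g,np.hypot(v[0],v[2]),np.arctan2(v[2],-v[0]))
E
```

```text
t: 13.55
tcp_pos: [0.6197, -0.1285, 0.2308]
tool_rot: [0.884, -0.033, -0.467, -0.018]
force: [-24.2, 3.1, 36.4]
finger_gap: 0.298
[-0.491  0.4    1.873  0.654  0.385  0.605] 13.55 [-24.2   3.1  36.4] [[ 0.562 -0.076 -0.823]
 [-0.042 -0.997  0.064]
 [-0.826 -0.001 -0.564]]
[ 0.61071482 -0.12783524  0.24402012] 0.16830141422591557 1.113658305402736
```

```bash
python3 - <<'E'
from h import *
s=manip.sense(); M=R.from_quat(s['tool_rot']).as_matrix()
g=s['tcp_pos']-.016*M[:,0]; h=np.array([.684,g[1],.095]); 
p=g
for a in (1.2,1.32,1.44,1.56,1.68,1.78,1.84):
    n=h+.1715*np.array([-np.cos(a),0,np.sin(a)]); print(a,((n-p)@M).round(4).tolist(),n.round(3)); p=n
E
```

```text
1.2 [-0.0027, -0.0009, -0.0153] [ 0.622 -0.128  0.255]
1.32 [0.0058, -0.0015, -0.0197] [ 0.641 -0.128  0.261]
1.44 [0.0081, -0.0015, -0.0188] [ 0.662 -0.128  0.265]
1.56 [0.0103, -0.0016, -0.0177] [ 0.682 -0.128  0.266]
1.68 [0.0124, -0.0016, -0.0163] [ 0.703 -0.128  0.265]
1.78 [0.0118, -0.0013, -0.0124] [ 0.72  -0.128  0.263]
1.84 [0.0076, -0.0008, -0.0069] [ 0.73  -0.128  0.26 ]
```

```bash
python3 -m crank '[[0.01,-0.0027,-0.0009,-0.0153,0],[0.01,0.0058,-0.0015,-0.0197,0],[0.01,0.0081,-0.0015,-0.0188,0],[0.01,0.0103,-0.0016,-0.0177,0]]' 35;  python3 - <<'E'
from h import *
s=manip.sense();print(s['q'].round(3),s['t'],s['force'].round(1),R.from_quat(s['tool_rot']).as_matrix().round(3))
M=R.from_quat(s['tool_rot']).as_matrix()
g=s['tcp_pos']-.016*M[:,0]; h=np.array([.684,g[1],.095]); v=g-h; print(g,np.hypot(v[0],v[2]),np.arctan2(v[2],-v[0]))
E
```

```text
t: 13.95
tcp_pos: [0.6927, -0.127, 0.2489]
tool_rot: [0.882, -0.032, -0.469, -0.021]
force: [-5.6, 4.9, 7.2]
finger_gap: 0.295
[-0.424  0.457  1.682  0.439  0.479  0.887] 13.95 [-5.6  4.9  7.2] [[ 0.558 -0.076 -0.826]
 [-0.037 -0.997  0.066]
 [-0.829 -0.006 -0.559]]
[ 0.68377675 -0.12638057  0.26215094] 0.16715109306900564 1.5694607380576104
```

```bash
python3 -m crank '[[0.01,0.0124,-0.0016,-0.0163,0],[0.01,0.0118,-0.0013,-0.0124,0],[0.01,0.0076,-0.0008,-0.0069,0]]' 35;  python3 - <<'E'
from h import *
s=manip.sense();print(s['q'].round(3),s['t'],s['force'].round(1),R.from_quat(s['tool_rot']).as_matrix().round(3))
M=R.from_quat(s['tool_rot']).as_matrix()
g=s['tcp_pos']-.016*M[:,0]; h=np.array([.684,g[1],.095]); v=g-h; print(g,np.hypot(v[0],v[2]),np.arctan2(v[2],-v[0]))
d=shot('wrist','w10'); d=shot('scene','sc10')
E
```

```text
t: 14.25
tcp_pos: [0.7412, -0.1262, 0.2418]
tool_rot: [0.882, -0.031, -0.469, -0.02]
force: [-2.4, 7.1, 5.8]
finger_gap: 0.291
[-0.388  0.525  1.571  0.375  0.506  0.979] 14.25 [-2.4  7.1  5.8] [[ 0.558 -0.074 -0.826]
 [-0.037 -0.997  0.065]
 [-0.829 -0.006 -0.559]]
[ 0.73224481 -0.12556765  0.25501979] 0.1671343675495005 1.8636220877462057
```

View pics/w10.png

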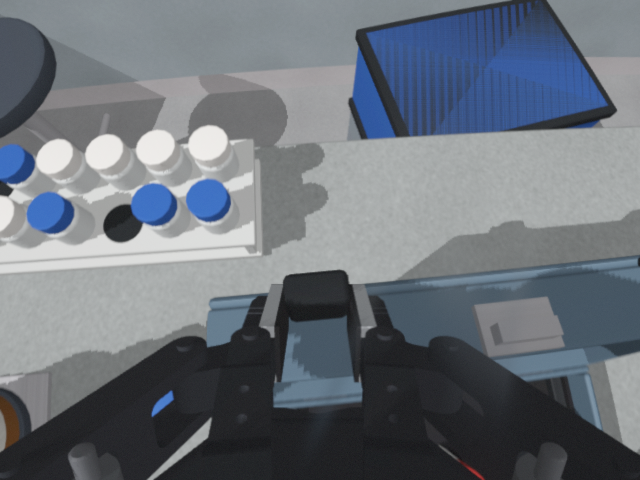

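View pics/sc10.png

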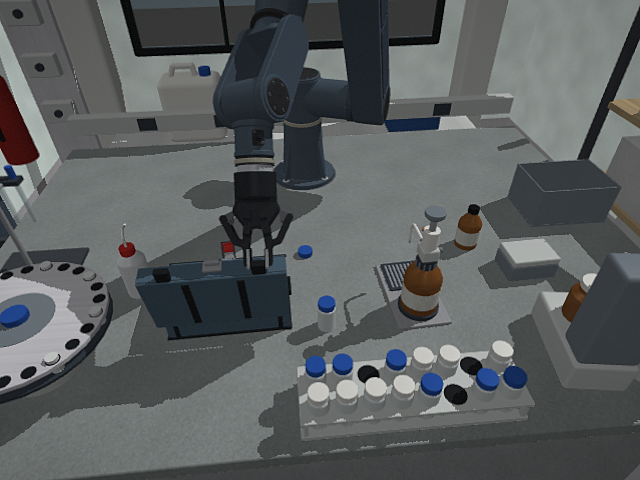

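```bash
python3 -m crank '[[0.055,0,0,0,0],[0.055,0,0,0,0],[0.055,-0.045,0,0,0],[0.055,-0.045,0,0,0],[0.055,-0.02,0.03,0.03,0]]';python3 -m crank '[[0.055,0,0.03,0.04,0],[0.055,-0.01,0.03,0.04,0]]';  python3 - <<'E'
from h import *
s=manip.sense();print(s['q'].round(3),s['t'],s['force'].round(1),R.from_quat(s['tool_rot']).as_matrix().round(3))
d=shot('wrist','w11'); np.save('pics/w11_pose.npy',np.r_[s['tcp_pos'],s['tool_rot']])
E
```

```text
t: 14.85
tcp_pos: [0.6552, -0.1521, 0.3213]
tool_rot: [0.885, -0.033, -0.463, -0.017]
force: [0.1, -1.3, 0.9]
finger_gap: 0.642
t: 15.05
tcp_pos: [0.5757, -0.2067, 0.2785]
tool_rot: [0.883, -0.034, -0.468, -0.019]
force: [-0.3, -0.5, -0.7]
finger_gap: 0.644
[-0.691  0.304  1.852  0.639  0.576  0.487] 15.05 [-0.3 -0.5 -0.7] [[ 0.56  -0.077 -0.825]
 [-0.041 -0.997  0.065]
 [-0.827 -0.002 -0.562]]
```

View pics/w11.png

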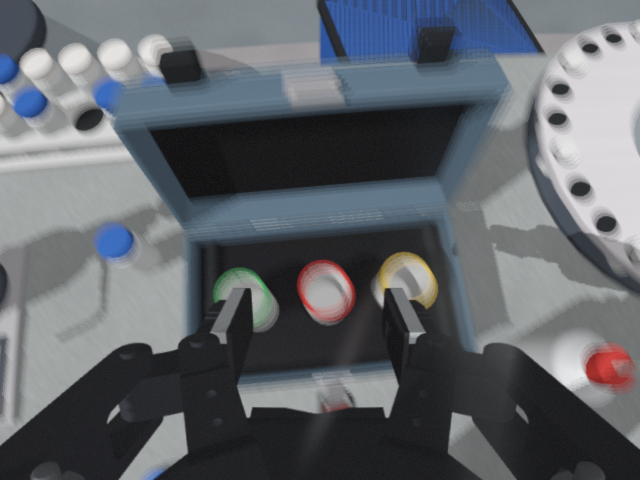

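```bash
cat > kin.py <<'E'
import numpy as np
from scipy.spatial.transform import Rotation as R
from scipy.optimize import least_squares
h,L1,a,b,Lt,d,a1=.281,.588,.392,.113,.304,.108,0
LO=np.array([-3.08,-.75,.22,-1.43,0,-2.85]);HI=np.array([3.08,2.2,2.44,4.57,2.65,2.85])
C=None
def Rq(q,C=np.eye(3)):
    return (R.from_euler('ZYZYZ',[q[0],q[1]+q[2],q[3],q[4],q[5]])).as_matrix()@C
q0=[-1.78466396e-01,5.28457950e-01,1.43392247e+00,-6.9e-06,1.18139416e+00,-1.78507367e-01]
C=Rq(q0).T@R.from_quat([0.49954697,0.50064297,-0.50043063,0.49937823]).as_matrix()
C=np.round(C)
def fk(q):
    M=Rq(q,C); u=q[1]+q[2]
    rho=L1*np.sin(q[1])+a*np.sin(u)+b*np.cos(u); z=h+L1*np.cos(q[1])+a*np.cos(u)-b*np.sin(u)
    p=R.from_euler('z',q[0]).apply([rho,d,z])
    return p+Lt*M[:,0],M
def ik(p,M,q):
    f=lambda x:(lambda F:np.r_[(F[0]-p)*5,(R.from_matrix(F[1].T@M).as_rotvec())])(fk(x))
    s=least_squares(f,np.clip(q,LO+1e-3,HI-1e-3),bounds=(LO,HI)); return s.x,np.abs(s.fun).max()
if __name__=='__main__':
    print(C)
    q=[-0.691,0.304,1.852,0.639,0.576,0.487]; print(fk(q)); q=[-0.773,0.815,2.111,2.18,0.436,-1.254]; print(fk(q))
E
python3 kin.py
```

```text
Traceback (most recent call last):
  File "kin.py", line 10, in <module>
    C=Rq(q0).T@R.from_quat([0.49954697,0.50064297,-0.50043063,0.49937823]).as_matrix()
      ~~^^^^
  File "kin.py", line 8, in Rq
    return (R.from_euler('ZYZYZ',[q[0],q[1]+q[2],q[3],q[4],q[5]])).as_matrix()@C
            ~~~~~~~~~~~~^^^^^^^^^^^^^^^^^^^^^^^^^^^^^^^^^^^^^^^^^
  File "scipy/spatial/transform/_rotation.pyx", line 1413, in scipy.spatial.transform._rotation.Rotation.from_euler
ValueError: Expected axis specification to be a non-empty string of upto 3 characters, got ZYZYZ
```

```bash
sed -i "s/return (R.from_euler('ZYZYZ',.*/return (R.from_euler('ZYZ',[q[0],q[1]+q[2],q[3]])*R.from_euler('YZ',[q[4],q[5]])).as_matrix()@C/" kin.py; python3 kin.py
```

```text
[[ 0. -1. -0.]
 [-0.  0. -1.]
 [ 1.  0. -0.]]
(array([ 0.57831256, -0.20997941,  0.27969273]), array([[ 0.55965196, -0.07745942, -0.82509982],
       [-0.04130644, -0.99699206,  0.06557897],
       [-0.82769769, -0.00261946, -0.56116814]]))
(array([ 0.5298166 , -0.21887499,  0.02372662]), array([[ 0.54963117, -0.08931581, -0.83061921],
       [-0.05232575, -0.99599675,  0.07247411],
       [-0.83376711,  0.00362874, -0.55210437]]))
```

```bash
cat >> kin.py <<'E'
def Mt(tilt,az,flip=1):
    x=np.array([np.sin(tilt)*np.cos(az),np.sin(tilt)*np.sin(az),-np.cos(tilt)]); y=flip*np.array([np.sin(az),-np.cos(az),0]); return np.c_[x,y,np.cross(x,y)]
def ika(p,M):
    w=p-Lt*M[:,0]; r=np.hypot(w[0],w[1]); rho=np.sqrt(r*r-d*d); q1=np.arctan2(w[1],w[0])-np.arctan2(d,rho)
    D=np.hypot(rho,w[2]-h); L2=np.hypot(a,b); c=(D*D-L1**2-L2**2)/(2*L1*L2)
    if abs(c)>1: return None
    q3=np.arccos(c)-np.arctan2(b,a); u0=np.arctan2(rho,w[2]-h); q2=u0-np.arccos((L1**2+D*D-L2**2)/(2*L1*D))
    N=R.from_euler('ZY',[q1,q2+q3]).as_matrix().T@M@C.T
    q5=np.arccos(N[2,2]); q4=np.arctan2(N[1,2],N[0,2]); q6=np.arctan2(N[2,1],-N[2,0])
    return np.array([q1,q2,q3,q4,q5,q6])
E
python3 - <<'E'
from kin import *
print(ika(*fk([-0.773,0.815,2.111,2.18,0.436,-1.254])))
for nm,g in (('green',[.61,-.14,.095]),('green up',[.61,-.14,.2]),('mid',[.5,.05,.2]),('disp app',[.46,.215,.15]),('disp',[.551,.218,.065])):
    for T in (35,40,45,50):
        M=Mt(np.radians(T),0); p=np.array(g)+.0187*M[:,0]; print(nm,T,ika(p,M).round(2))
E
```

```text
[-0.773  0.815  2.111  2.18   0.436 -1.254]
green 35 [-0.54  0.7   1.97  1.81  0.31 -0.71]
green 40 [-0.56  0.73  2.02  2.13  0.41 -1.05]
green 45 [-0.58  0.77  2.07  2.3   0.55 -1.25]
green 50 [-0.61  0.81  2.11  2.4   0.7  -1.38]
green up 35 [-0.54  0.49  1.92  1.01  0.35  0.14]
green up 40 [-0.56  0.5   1.97  1.44  0.35 -0.31]
green up 45 [-0.58  0.52  2.03  1.82  0.41 -0.7 ]
green up 50 [-0.61  0.55  2.08  2.07  0.52 -0.98]
mid 35 [-0.18  0.38  2.22  2.11  0.12 -0.69]
mid 40 [-0.19  0.41  2.28  2.67  0.27 -1.26]
mid 45 [-0.2   0.46  2.35  2.82  0.46 -1.42]
mid 50 [-0.21  0.52  2.41  2.88  0.67 -1.5 ]
disp app 35 [ 0.33  0.53  2.2  -2.32  0.26 -2.1 ]
disp app 40 [ 0.35  0.57  2.25 -2.56  0.41 -1.84]
disp app 45 [ 0.37  0.62  2.3  -2.66  0.58 -1.71]
disp app 50 [ 0.39  0.69  2.34 -2.71  0.77 -1.63]
disp 35 [ 0.27  0.76  2.04 -2.59  0.29 -1.88]
disp 40 [ 0.28  0.8   2.08 -2.72  0.45 -1.74]
disp 45 [ 0.29  0.84  2.12 -2.78  0.62 -1.66]
disp 50 [ 0.31  0.89  2.15 -2.81  0.78 -1.61]
```

```bash
for i in 1 2; do python3 -m crank '[[0.06,0.003,-0.025,-0.04,0],[0.06,0.003,-0.025,-0.04,0],[0.06,0.003,-0.025,-0.04,0],[0.06,0.003,-0.025,-0.04,0],[0.06,0.003,-0.025,-0.04,0]]'|head -3; done; python3 -m crank '[[0.06,-0.025,-0.01,-0.042,0],[0.06,-0.025,0,-0.042,0],[0.06,-0.025,0,-0.042,0],[0.06,-0.025,0,-0.042,0]]'|head -3; python3 - <<'E'
from h import *
s=manip.sense();print(s['q'].round(3),R.from_quat(s['tool_rot']).as_matrix().round(3))
E
```

```text
t: 15.6
tcp_pos: [0.7611, -0.0949, 0.3792]
tool_rot: [0.883, -0.034, -0.469, -0.02]
t: 16.1
tcp_pos: [0.9442, 0.0158, 0.4793]
tool_rot: [0.883, -0.034, -0.469, -0.02]
t: 16.5
tcp_pos: [0.9646, 0.0152, 0.6099]
tool_rot: [0.895, -0.032, -0.444, -0.021]
[-0.108  0.731  0.222  0.026  1.539  1.55 ] [[ 0.604 -0.076 -0.793]
 [-0.039 -0.997  0.065]
 [-0.796 -0.008 -0.606]]
```

```bash
python3 -m crank '[[0.06,-0.02,-0.02,-0.041,0],[0.06,-0.02,-0.02,-0.041,0],[0.06,-0.02,-0.02,-0.041,0],[0.06,-0.02,-0.02,-0.041,0]]'|head -3; python3 - <<'E'
from h import *
s=manip.sense();print(s['q'].round(3),R.from_quat(s['tool_rot']).as_matrix().round(3))
E
```

```text
t: 16.9
tcp_pos: [0.9353, 0.0818, 0.6968]
tool_rot: [0.92, -0.025, -0.391, -0.021]
[-0.028  0.647  0.218 -0.01   1.509  1.61 ] [[ 0.693 -0.063 -0.718]
 [-0.03  -0.998  0.059]
 [-0.72  -0.02  -0.694]]
```

```bash
python3 - <<'E'
from h import *; from kin import *
s=manip.sense(); M=R.from_quat(s['tool_rot']).as_matrix(); p=s['tcp_pos']; e=np.array([.5695,-.1387,.139])
M2=M@R.from_rotvec([-.029,0,0]).as_matrix(); print(M2.round(3))
for t in np.linspace(0,1,16): print((p+t*(e-p)).round(3),ika(p+t*(e-p),M2).round(2))
E
```

```text
[[ 0.693 -0.042 -0.719]
 [-0.03  -0.999  0.03 ]
 [-0.72   0.001 -0.694]]
[0.935 0.082 0.697] [-0.02  0.63  0.26 -0.01  1.49  1.58]
[0.911 0.067 0.66 ] [-0.05  0.53  0.53  0.    1.31  1.57]
[0.886 0.052 0.622] [-0.07  0.46  0.74  0.02  1.17  1.54]
[0.862 0.038 0.585] [-0.09  0.41  0.91  0.04  1.05  1.51]
[0.838 0.023 0.548] [-0.12  0.37  1.07  0.07  0.94  1.47]
[0.813 0.008 0.511] [-0.15  0.34  1.2   0.1   0.83  1.42]
[ 0.789 -0.006  0.474] [-0.18  0.32  1.33  0.15  0.73  1.36]
[ 0.765 -0.021  0.437] [-0.22  0.31  1.45  0.21  0.63  1.28]
[ 0.74  -0.036  0.399] [-0.26  0.31  1.56  0.29  0.54  1.16]
[ 0.716 -0.051  0.362] [-0.3   0.31  1.67  0.42  0.44  1.  ]
[ 0.691 -0.065  0.325] [-0.34  0.33  1.77  0.61  0.36  0.77]
[ 0.667 -0.08   0.288] [-0.39  0.35  1.86  0.91  0.3   0.43]
[ 0.643 -0.095  0.251] [-0.44  0.39  1.95  1.32  0.28 -0.04]
[ 0.618 -0.109  0.213] [-0.5   0.45  2.03  1.73  0.32 -0.51]
[ 0.594 -0.124  0.176] [-0.56  0.52  2.11  2.03  0.4  -0.88]
[ 0.57  -0.139  0.139] [-0.63  0.61  2.18  2.21  0.5  -1.16]
```

```bash
python3 -m crank '[[0.06,0.0103,0.017,0.0425,-0.029],[0.06,0.0103,0.017,0.0425,0],[0.06,0.0103,0.017,0.0425,0],[0.06,0.0103,0.017,0.0425,0],[0.06,0.0103,0.017,0.0425,0]]'|head -3;python3 -m crank '[[0.06,0.0103,0.017,0.0425,0],[0.06,0.0103,0.017,0.0425,0],[0.06,0.0103,0.017,0.0425,0],[0.06,0.0103,0.017,0.0425,0],[0.06,0.005,0.008,0.021,0]]'|head -3; python3 -m crank '[[0.06,0.005,0.008,0.021,0],[0.06,0.005,0.008,0.021,0],[0.06,0.005,0.008,0.021,0],[0.06,0.005,0.008,0.021,0],[0.06,0.005,0.008,0.021,0]]'|head -3;  python3 - <<'E'
from h import *
s=manip.sense();print(s['q'].round(3),R.from_quat(s['tool_rot']).as_matrix().round(3))
e=np.array([.5695,-.1387,.139]); M=R.from_quat(s['tool_rot']).as_matrix(); print((e-s['tcp_pos'])@M)
E
```

```text
t: 17.4
tcp_pos: [0.8216, 0.0065, 0.5215]
tool_rot: [0.92, -0.021, -0.391, -0.01]
t: 17.9
tcp_pos: [0.7107, -0.0644, 0.3519]
tool_rot: [0.919, -0.021, -0.394, -0.011]
t: 18.4
tcp_pos: [0.654, -0.1019, 0.2651]
tool_rot: [0.92, -0.022, -0.391, -0.009]
[-0.448  0.383  1.894  1.115  0.307  0.179] [[ 0.694 -0.047 -0.719]
 [-0.033 -0.999  0.034]
 [-0.72  -0.    -0.694]]
[0.03340157 0.04080028 0.14704226]
```

```bash
python3 -m crank '[[0.06,0.0056,0.0068,0.0245,0],[0.06,0.0056,0.0068,0.0245,0],[0.06,0.0056,0.0068,0.0245,0],[0.06,0.0056,0.0068,0.0245,0],[0.06,0.0056,0.0068,0.0245,0]]'|head -3;python3 -m crank '[[0.06,0.005,0.006,0.015,0],[0.06,0,0,0,0]]'|head -3;  python3 - <<'E'
from h import *
s=manip.sense();print(s['q'].round(3),R.from_quat(s['tool_rot']).as_matrix().round(3))
d=shot('wrist','w12'); np.save('pics/w12_pose.npy',np.r_[s['tcp_pos'],s['tool_rot']])
P=cloud(d,s); b,g,r=[d['image'][...,i].astype(int) for i in range(3)]
m=(g>1.3*r)&(g>1.3*b)&(g>60)&(P[...,2]>.08)
q=P[m]; print(m.sum()); print(np.percentile(q,[2,50,98],axis=0).round(4)); t=q[q[:,2]>.113]; print(len(t),cv2.minEnclosingCircle((t[:,:2]*1000).astype(np.float32)))
E
```

```text
t: 18.9
tcp_pos: [0.5904, -0.1293, 0.169]
tool_rot: [0.92, -0.02, -0.391, -0.009]
t: 19.1
tcp_pos: [0.5811, -0.1348, 0.1525]
tool_rot: [0.919, -0.021, -0.394, -0.012]
[-0.607  0.567  2.13   2.097  0.441 -0.994] [[ 0.689 -0.047 -0.723]
 [-0.029 -0.999  0.038]
 [-0.724 -0.005 -0.69 ]]
1659
[[ 0.587  -0.1608  0.1043]
 [ 0.5955 -0.1388  0.1192]
 [ 0.6308 -0.1179  0.1207]]
1357 ((609.4676513671875, -139.51589965820312), 22.93008041381836)
```

View pics/w12.png

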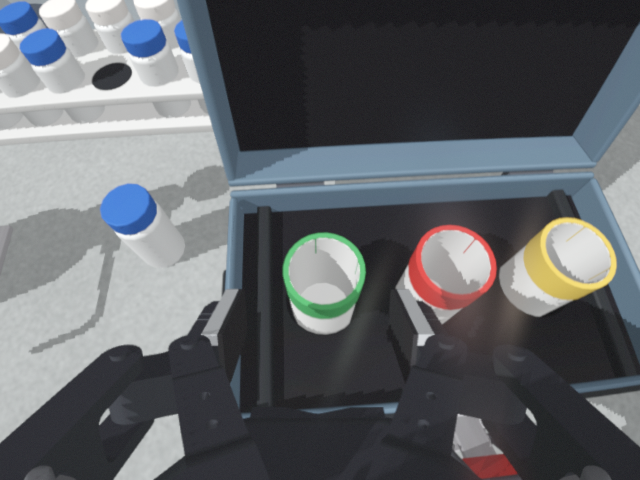

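```bash
python3 -m crank '[[0.056,0.01,0.0037,0.0177,0],[0.056,0.025,0,0,0],[0.056,0.025,0,0,0],[0.056,0.022,0,0,0],[0.056,0,0,0,0]]';  python3 - <<'E'
from h import *
s=manip.sense();M=R.from_quat(s['tool_rot']).as_matrix();print(s['q'].round(3),M.round(3))
print((np.array([.6243,-.1401,.0814])-s['tcp_pos'])@M)
d=shot('wrist','w13')
E
```

```text
t: 19.65
tcp_pos: [0.6278, -0.1394, 0.0823]
tool_rot: [0.92, -0.019, -0.391, -0.01]
force: [-0.2, -0.1, -0.3]
finger_gap: 0.659
[-0.555  0.753  2.042  2.327  0.489 -1.201] [[ 0.693 -0.043 -0.72 ]
 [-0.027 -0.999  0.034]
 [-0.72  -0.004 -0.693]]
[-0.00175554  0.00089879  0.00306534]
```

View pics/w13.png

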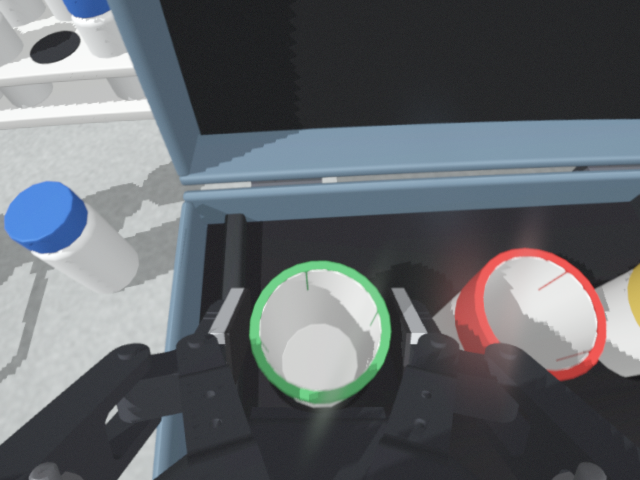

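```bash
python3 -m crank '[[0.03,0,0,0,0],[0.03,0,0,0,0],[0.03,0,0,0,0]]' 40; python3 -m crank '[[0.03,-0.0072,0,-0.0069,0],[0.03,-0.022,0,-0.021,0],[0.03,-0.025,0,-0.024,0],[0.03,-0.022,0,-0.021,0]]';  python3 - <<'E'
from h import *
s=manip.sense();M=R.from_quat(s['tool_rot']).as_matrix();print(s['q'].round(3),M.round(3))
d=shot('wrist','w14');np.save('pics/w14_pose.npy',np.r_[s['tcp_pos'],s['tool_rot']])
E
```

```text
t: 20.0
tcp_pos: [0.6243, -0.1392, 0.0832]
tool_rot: [0.92, -0.02, -0.392, -0.012]
force: [0.4, 0.8, 3.2]
finger_gap: 0.513
t: 20.4
tcp_pos: [0.6234, -0.1401, 0.1874]
tool_rot: [0.919, -0.021, -0.394, -0.012]
force: [0.4, 0.7, -0.4]
finger_gap: 0.508
[-0.56   0.512  2.005  1.752  0.355 -0.577] [[ 0.689 -0.047 -0.723]
 [-0.029 -0.999  0.038]
 [-0.724 -0.005 -0.69 ]]
```

View pics/w14.png

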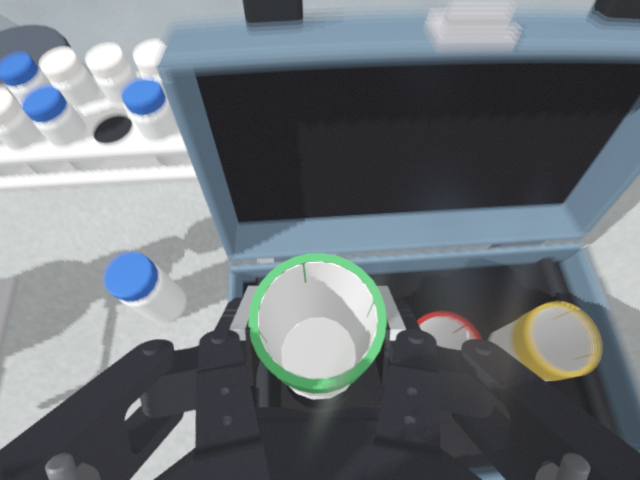

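```bash
python3 - <<'E'
from h import *; from kin import *
s=manip.sense(); M=R.from_quat(s['tool_rot']).as_matrix(); p=s['tcp_pos']; 
for e,n in (([.56,.04,.16],5),([.49,.20,.11],5),([.46,.219,.067],3),([.566,.219,.067],4)):
    e=np.array(e)
    for t in np.linspace(0,1,n+1)[1:]: 
        q=ika(p+t*(e-p),M); q[3]%=2*np.pi; print((p+t*(e-p)).round(3),q.round(2))
    print(((e-p)@M).round(4).tolist()); p=e
E
```

```text
[ 0.612 -0.104  0.186] [-0.5   0.5   2.07  2.01  0.34 -0.8 ]
[ 0.599 -0.068  0.18 ] [-0.43  0.51  2.13  2.25  0.34 -0.99]
[ 0.586 -0.032  0.173] [-0.35  0.51  2.17  2.49  0.36 -1.17]
[0.573 0.004 0.167] [-0.27  0.53  2.21  2.72  0.38 -1.33]
[0.56 0.04 0.16] [-0.17  0.54  2.24  2.92  0.41 -1.45]
[-0.0275, -0.1772, 0.0759]
[0.546 0.072 0.15 ] [-0.08  0.57  2.27  3.08  0.46 -1.54]
[0.532 0.104 0.14 ] [ 0.02  0.6   2.28  3.23  0.51 -1.6 ]
[0.518 0.136 0.13 ] [ 0.12  0.63  2.29  3.36  0.55 -1.63]
[0.504 0.168 0.12 ] [ 0.22  0.66  2.29  3.48  0.59 -1.66]
[0.49 0.2  0.11] [ 0.33  0.69  2.28  3.6   0.61 -1.68]
[-0.0175, -0.1565, 0.0906]
[0.48  0.206 0.096] [ 0.36  0.74  2.29  3.6   0.67 -1.64]
[0.47  0.213 0.081] [ 0.39  0.78  2.3   3.6   0.72 -1.6 ]
[0.46  0.219 0.067] [ 0.42  0.83  2.31  3.6   0.77 -1.56]
[0.0095, -0.0175, 0.0521]
[0.486 0.219 0.067] [ 0.39  0.82  2.26  3.6   0.71 -1.61]
[0.513 0.219 0.067] [ 0.36  0.8   2.21  3.61  0.65 -1.65]
[0.54  0.219 0.067] [ 0.33  0.8   2.15  3.62  0.59 -1.69]
[0.566 0.219 0.067] [ 0.31  0.79  2.1   3.63  0.54 -1.74]
[0.0736, -0.0049, -0.0761]
```

```bash
python3 -m crank '[[0.03,-0.0046,-0.0295,0.0127,0],[0.03,-0.0046,-0.0295,0.0127,0],[0.03,-0.0046,-0.0295,0.0127,0],[0.03,-0.0046,-0.0295,0.0127,0],[0.03,-0.0046,-0.0295,0.0127,0]]'|head -3; python3 -m crank '[[0.03,-0.0046,-0.0295,0.0127,0],[0.03,-0.0035,-0.0313,0.0181,0],[0.03,-0.0035,-0.0313,0.0181,0],[0.03,-0.0035,-0.0313,0.0181,0]]'; python3 - <<'E'
from h import *
s=manip.sense();M=R.from_quat(s['tool_rot']).as_matrix();print(s['q'].round(3),M.round(3))
print(((np.array([.46,.219,.067])-s['tcp_pos'])@M).round(4))
E
```

```text
t: 20.95
tcp_pos: [0.5679, 0.011, 0.1596]
tool_rot: [0.919, -0.021, -0.394, -0.012]
t: 21.35
tcp_pos: [0.515, 0.1371, 0.1248]
tool_rot: [0.919, -0.021, -0.394, -0.012]
force: [1.4, -0.3, -0.2]
finger_gap: 0.507
[ 0.109  0.637  2.283  3.344  0.543 -1.627] [[ 0.689 -0.047 -0.723]
 [-0.029 -0.999  0.038]
 [-0.724 -0.005 -0.69 ]]
[ 0.0016 -0.0789  0.0827]
```

```bash
python3 -m crank '[[0.03,0,-0.025,0.026,0],[0.03,0,-0.025,0.026,0],[0.03,0.001,-0.025,0.026,0],[0.03,0,-0.003,0.003,0],[0.03,0,0,0,0]]'; python3 - <<'E'
from h import *
s=manip.sense();M=R.from_quat(s['tool_rot']).as_matrix();print(s['q'].round(3),M.round(3))
d=shot('wrist','w15');np.save('pics/w15_pose.npy',np.r_[s['tcp_pos'],s['tool_rot']])
e=shot('side','s15'); cv2.imwrite('pics/s15c.png',cv2.resize(e['image'][250:420,240:420],None,fx=3.5,fy=3.5,interpolation=cv2.INTER_CUBIC))
print(proj(d,[[.551,.2185,.118],[.551,.2185,.178]],s))
E
```

```text
t: 21.85
tcp_pos: [0.4611, 0.2182, 0.0685]
tool_rot: [0.919, -0.019, -0.394, -0.011]
force: [1.0, -0.1, -0.2]
finger_gap: 0.514
[ 0.392  0.814  2.302  3.584  0.737 -1.58 ] [[ 0.689 -0.044 -0.724]
 [-0.027 -0.999  0.035]
 [-0.724 -0.005 -0.689]]
[[ 307.56021716   65.55608623]
 [ 302.00638827 -102.02171896]]
```

View pics/w15.png

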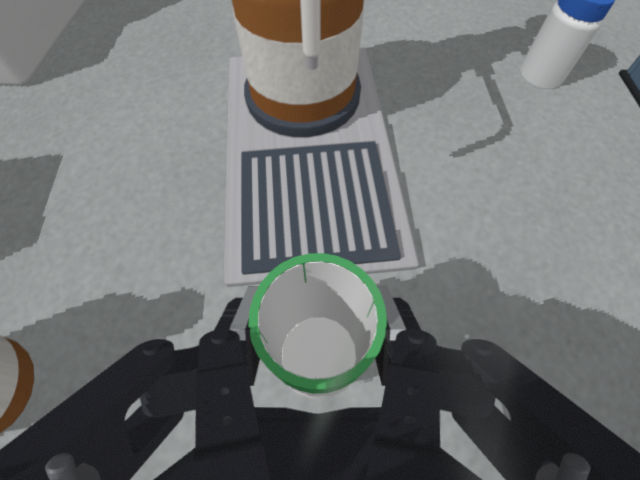

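View pics/s15c.png

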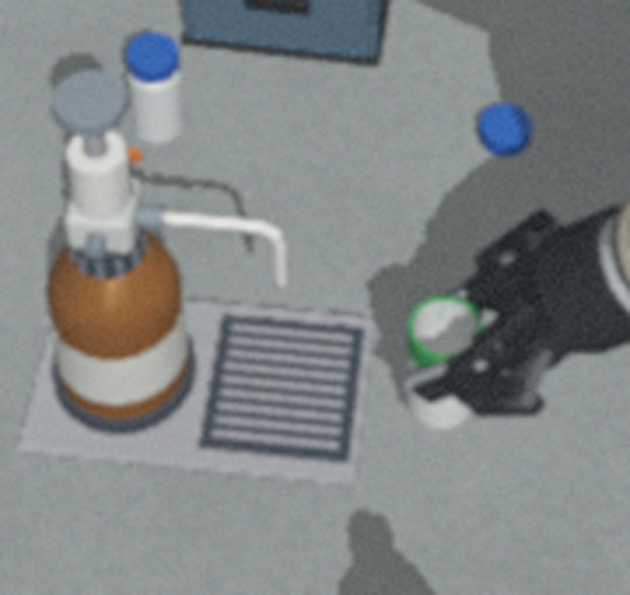

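```bash
cat >> h.py <<'E'
def ray(d,uv,z,pose=None):
    p=cv2.undistortPoints(np.array(uv,float).reshape(-1,1,2),K(d),np.array(d['distortion'])).reshape(-1,2)
    T=T_wc(d,pose); dirs=np.c_[p[:,0],-p[:,1],-np.ones(len(p))]@T[:3,:3].T; o=T[:3,3]
    return o+dirs*((z-o[2])/dirs[:,2])[:,None]
E
python3 - <<'E'
from h import *
d=load('w15'); v=np.load('pics/w15_pose.npy'); s=dict(tcp_pos=v[:3],tool_rot=v[3:])
c=ray(d,[(242,151),(374,143),(398,258),(242,272)],.012,s); print(c.round(4)); print('tray ctr',c.mean(0).round(4))
print('spout',ray(d,[(312,66)],.118,s))
P=cloud(d,s); b,g,r=[d['image'][...,i].astype(int) for i in range(3)]
m=(g>1.3*r)&(g>1.3*b)&(g>60); q=P[m]; t=q[q[:,2]>np.percentile(q[:,2],98)-.006]; print('rim',cv2.minEnclosingCircle((t[:,:2]*1000).astype(np.float32)),np.median(t[:,2])); print('tcp-based axis',s['tcp_pos']-[.0148,.0003,.0452])
d=load('s15'); c=ray(d,[(240+222/3.5,250+316/3.5),(240+364/3.5,250+326/3.5),(240+349/3.5,250+460/3.5),(240+203/3.5,250+446/3.5)],.012); print('side tray',c.round(4),c.mean(0).round(4)); print('side spout',ray(d,[(240+281/3.5,250+286/3.5)],.118))
E
```

```text
[[0.5954 0.2687 0.012 ]
 [0.5981 0.1705 0.012 ]
 [0.5045 0.1662 0.012 ]
 [0.4997 0.2638 0.012 ]]
tray ctr [0.5494 0.2173 0.012 ]
spout [[0.55060648 0.21660307 0.118     ]]
rim ((0.0, 0.0), 0.0) nan
tcp-based axis [0.44626067 0.21794695 0.02325362]
side tray [[0.5999 0.1747 0.012 ]
 [0.505  0.1664 0.012 ]
 [0.4988 0.2664 0.012 ]
 [0.5912 0.2722 0.012 ]] [0.5488 0.2199 0.012 ]
side spout [[0.54980607 0.2181505  0.118     ]]
  return _methods._mean(a, axis=axis, dtype=dtype,
  ret = ret.dtype.type(ret / rcount)
```

```bash
python3 - <<'E'
from h import *
d=load('w15'); v=np.load('pics/w15_pose.npy'); s=dict(tcp_pos=v[:3],tool_rot=v[3:])
P=cloud(d,s); b,g,r=[d['image'][...,i].astype(int) for i in range(3)]
m=(g>1.3*r)&(g>1.3*b)&(g>60); q=P[m]; print(m.sum(),np.isfinite(q[:,2]).sum(),np.nanpercentile(q,[2,50,98],axis=0).round(4))
t=q[(q[:,2]>np.nanpercentile(q[:,2],60)-.004)]; print('rim',cv2.minEnclosingCircle((t[:,:2]*1000).astype(np.float32)),np.median(t[:,2]))
rx=ray(d,[(249,310),(386,325),(317,254),(318,392)],.1035,s); print(rx.round(4), rx.mean(0))
M=R.from_quat(s['tool_rot']).as_matrix(); print((np.array([.55-.4463,.2175-.2179,0])@M).round(4))
E
```

```text
3823 3801 [[0.4238 0.1975 0.0914]
 [0.4409 0.22   0.1049]
 [0.4678 0.2408 0.1062]]
rim ((446.1141662597656, 219.20074462890625), 23.00117301940918) 0.10490199525673731
[[0.4494 0.2418 0.1035]
 [0.4423 0.1967 0.1035]
 [0.4688 0.2182 0.1035]
 [0.4228 0.2199 0.1035]] [0.44583126 0.21914154 0.1035    ]
[ 0.0714 -0.0042 -0.0751]
```

```bash
python3 -m crank '[[0.03,0.018,-0.0007,-0.0188,0],[0.03,0.018,-0.0007,-0.0188,0],[0.03,0.018,-0.0007,-0.0188,0],[0.03,0.009,-0.0003,-0.0094,0],[0.03,0,0,0,0]]'; python3 - <<'E'
from h import *
s=manip.sense();print(s['q'].round(3)); print('axis',s['tcp_pos']-[.0148,.0003,.0452])
d=shot('wrist','w16');np.save('pics/w16_pose.npy',np.r_[s['tcp_pos'],s['tool_rot']])
e=shot('side','s16'); cv2.imwrite('pics/s16c.png',cv2.resize(e['image'][250:420,240:420],None,fx=3.5,fy=3.5,interpolation=cv2.INTER_CUBIC))
E
```

```text
t: 22.45
tcp_pos: [0.5558, 0.2143, 0.0704]
tool_rot: [0.92, -0.021, -0.391, -0.013]
force: [-0.5, -0.4, -0.6]
finger_gap: 0.508
[ 0.296  0.781  2.111  3.609  0.536 -1.721]
axis [0.54103423 0.21400131 0.0252178 ]
```

View pics/w16.png

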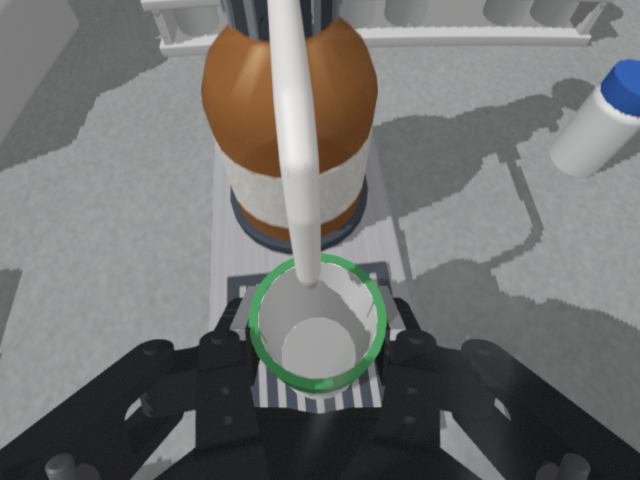

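View pics/s16c.png

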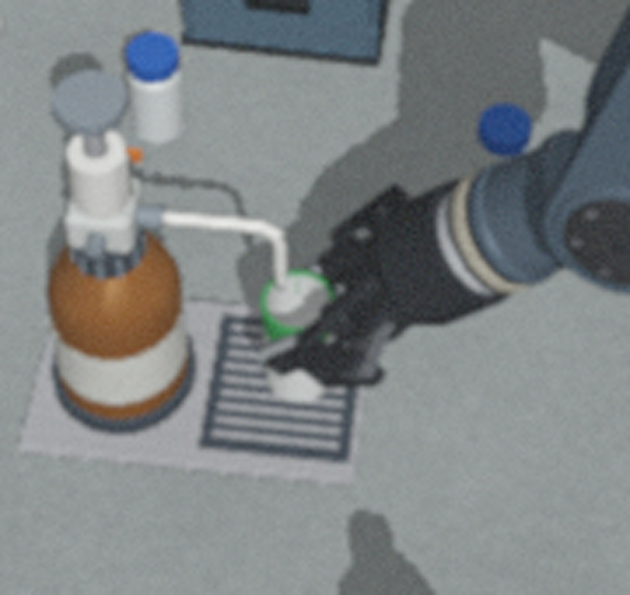

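```bash
python3 - <<'E'
from h import *
d=load('w16'); v=np.load('pics/w16_pose.npy'); s=dict(tcp_pos=v[:3],tool_rot=v[3:])
sp=ray(d,[(309,282)],.118,s)[0]; rx=ray(d,[(249,312),(386,325),(317,254),(318,392)],.1065,s).mean(0); print(sp,rx,sp-rx)
M=R.from_quat(s['tool_rot']).as_matrix(); print(M.round(3)); 
P=cloud(d,s); print(P[276:281,305:314].reshape(-1,3)[::6].round(4))
e=load('s16'); print('side spout',ray(e,[(240+281/3.5,250+286/3.5)],.118), 'side rim', )
b,g,r=[e['image'][...,i].astype(int) for i in range(3)]; P=cloud(e); m=(g>1.3*r)&(g>1.3*b)&(g>50)&(P[...,2]>.08)&(P[...,2]<.13)&(P[...,0]<.7); q=P[m]; print(m.sum(),np.nanpercentile(q,[2,50,98],axis=0).round(4))
E
```

```text
[0.54837798 0.21721652 0.118     ] [0.53995332 0.21521757 0.1065    ] [0.00842466 0.00199895 0.0115    ]
[[ 0.693 -0.05  -0.719]
 [-0.029 -0.999  0.041]
 [-0.72  -0.007 -0.694]]
[[0.5459 0.2181 0.1298]
 [0.5455 0.2164 0.1305]
 [0.5453 0.2173 0.1304]
 [0.5453 0.2181 0.1296]
 [0.5452 0.2165 0.1297]
 [0.5455 0.2173 0.1283]
 [0.546  0.2182 0.1264]
 [0.5457 0.2165 0.1269]]
side spout [[0.54980607 0.2181505  0.118     ]] side rim
66 [[0.522  0.1932 0.0848]
 [0.5497 0.2319 0.1029]
 [0.5618 0.24   0.107 ]]
```

```bash
python3 -m crank '[[0.03,0.0061,-0.0034,-0.0063,0],[0.03,0.004,0,0.0039,0],[0.03,0.0037,0,0.0035,0],[0.03,0,0,0,0]]'; python3 - <<'E'
from h import *
s=manip.sense();print(s['force'].round(1),'axis',s['tcp_pos']-[.0148,.0003,.0452])
E
```

```text
t: 22.95
tcp_pos: [0.5612, 0.2191, 0.0571]
tool_rot: [0.919, -0.02, -0.394, -0.011]
force: [0.7, -0.3, -0.1]
finger_gap: 0.51
[ 0.7 -0.3 -0.1] axis [0.54640046 0.21880223 0.01194024]
```

```bash
python3 -m crank '[[0.03,0.0032,0.0008,-0.0012,0],[0.03,0,0,0,0]]'; python3 - <<'E'
from h import *
s=manip.sense();print(s['force'].round(1),'axis',s['tcp_pos']-[.0148,.0003,.0452])
d=shot('wrist','w17');np.save('pics/w17_pose.npy',np.r_[s['tcp_pos'],s['tool_rot']])
E
```

```text
t: 23.15
tcp_pos: [0.5648, 0.2182, 0.0571]
tool_rot: [0.919, -0.02, -0.393, -0.012]
force: [-1.2, -0.5, 4.5]
finger_gap: 0.51
[-1.2 -0.5  4.5] axis [0.54995914 0.21786248 0.01190333]
```

View pics/w17.png

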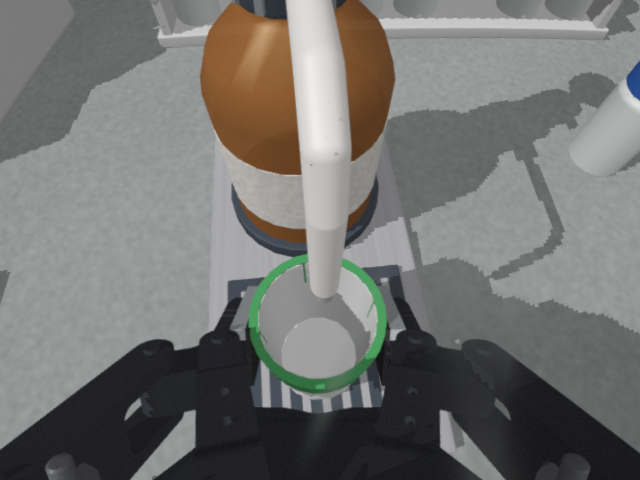

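```bash
python3 - <<'E'
from h import *
d=load('w17'); v=np.load('pics/w17_pose.npy'); s=dict(tcp_pos=v[:3],tool_rot=v[3:])
sp=ray(d,[(324,295)],.118,s)[0]; rx=ray(d,[(249,312),(386,325),(317,254),(318,392)],.0935,s).mean(0); print(sp,rx,sp-rx)
E
```

```text
[0.54877451 0.21708383 0.118     ] [0.54891381 0.2190623  0.0935    ] [-0.0001393  -0.00197847  0.0245    ]
```

```bash
python3 -m crank '[[0.06,0,0,0,0],[0.06,0,0,0,0],[0.06,-0.02,0,0.01,0],[0.06,-0.035,0,0.02,0],[0.06,-0.035,0,0.02,0]]'; python3 - <<'E'
from h import *
s=manip.sense();print(s['q'].round(3),s['force'].round(1))
d=shot('wrist','w18');np.save('pics/w18_pose.npy',np.r_[s['tcp_pos'],s['tool_rot']])
P=cloud(d,s); b,g,r=[d['image'][...,i].astype(int) for i in range(3)]
m=(g>1.3*r)&(g>1.3*b)&(g>60); q=P[m]; q=q[np.isfinite(q[:,2])]
t=q[q[:,2]>np.percentile(q[:,2],95)-.006]; print('rim',cv2.minEnclosingCircle((t[:,:2]*1000).astype(np.float32)),np.median(t[:,2]))
e=shot('side','s18'); cv2.imwrite('pics/s18c.png',cv2.resize(e['image'][250:420,240:420],None,fx=3.5,fy=3.5,interpolation=cv2.INTER_CUBIC))
E
```

```text
t: 23.7
tcp_pos: [0.466, 0.2219, 0.0872]
tool_rot: [0.919, -0.021, -0.393, -0.012]
force: [-0.3, 0.5, -0.8]
finger_gap: 0.702
[ 0.398  0.752  2.282  3.636  0.666 -1.636] [-0.3  0.5 -0.8]
rim ((548.6141967773438, 218.58859252929688), 22.70340919494629) 0.09249965142937056
```

View pics/w18.png

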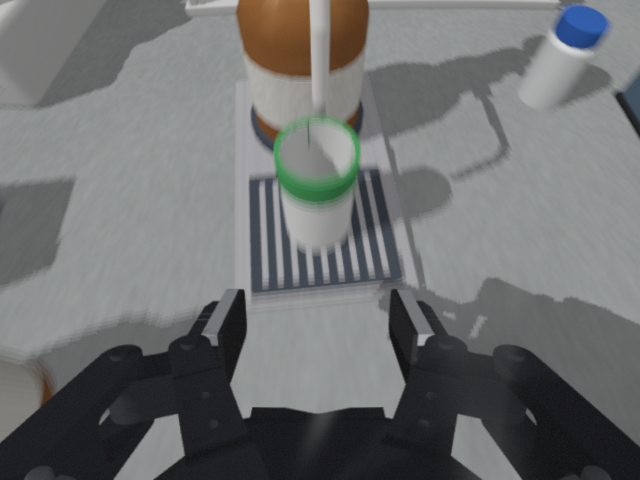

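View pics/s18c.png

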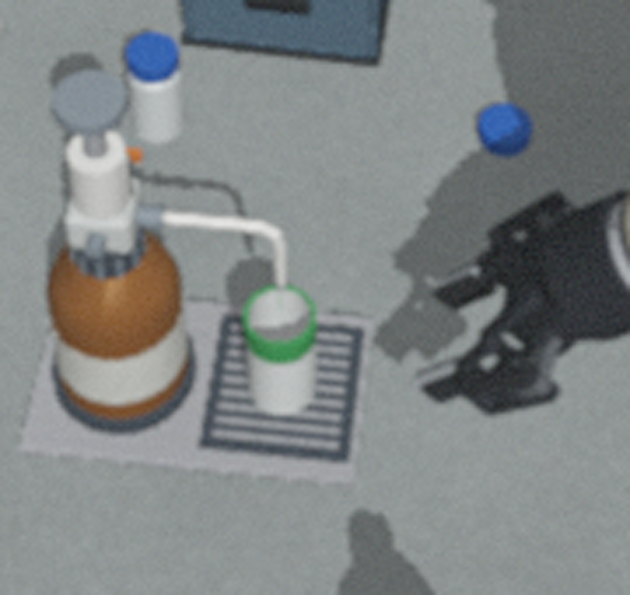

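```bash
python3 - <<'E'
from h import *; from kin import *
s=manip.sense(); M=R.from_quat(s['tool_rot']).as_matrix(); p=s['tcp_pos']; print(p, M.round(3))
for e,n in (([.46,.222,.22],4),([.50,.222,.33],4),([.663,.2245,.32],5),([.663,.2245,.26],3)):
    e=np.array(e)
    for t in np.linspace(0,1,n+1)[1:]: 
        q=ika(p+t*(e-p),M); q[3]%=2*np.pi; print((p+t*(e-p)).round(3),q.round(2))
    print(((e-p)@M).round(4).tolist()); p=e
E
```

```text
[0.46024217 0.22164509 0.08662342] [[ 0.683 -0.043 -0.729]
 [-0.028 -0.999  0.033]
 [-0.73  -0.003 -0.684]]
[0.46  0.222 0.12 ] [ 0.42  0.65  2.29  3.73  0.58 -1.73]
[0.46  0.222 0.153] [ 0.42  0.55  2.27  3.85  0.48 -1.88]
[0.46  0.222 0.187] [ 0.42  0.45  2.24  4.05  0.39 -2.09]
[0.46  0.222 0.22 ] [ 0.42  0.36  2.21  4.34  0.33 -2.41]
[-0.0975, -0.0007, -0.091]
[0.47  0.222 0.248] [ 0.41  0.29  2.16  4.67  0.3  -2.76]
[0.48  0.222 0.275] [ 0.39  0.24  2.11  5.    0.31 -3.11]
[0.49  0.222 0.302] [0.38 0.19 2.05 5.28 0.34 2.87]
[0.5   0.222 0.33 ] [0.37 0.16 2.   5.48 0.39 2.65]
[-0.0529, -0.002, -0.1044]
[0.533 0.222 0.328] [0.34 0.2  1.95 5.52 0.38 2.59]
[0.565 0.223 0.326] [0.32 0.24 1.89 5.57 0.37 2.52]
[0.598 0.224 0.324] [0.3  0.28 1.83 5.62 0.38 2.45]
[0.63  0.224 0.322] [0.28 0.32 1.77 5.67 0.38 2.39]
[0.663 0.224 0.32 ] [0.26 0.37 1.71 5.72 0.39 2.32]
[0.1186, -0.0095, -0.1119]
[0.663 0.224 0.3  ] [0.26 0.39 1.73 5.65 0.35 2.4 ]
[0.663 0.224 0.28 ] [0.26 0.42 1.75 5.56 0.31 2.49]
[0.663 0.224 0.26 ] [0.26 0.45 1.77 5.45 0.28 2.62]
[0.0438, 0.0002, 0.041]
```

```bash
python3 - <<'E'
from h import *; from kin import *
s=manip.sense(); M=R.from_quat(s['tool_rot']).as_matrix(); p=s['tcp_pos']
for e,n in (([.50,.15,.13],3),([.56,.0,.17],4),([.60,-.08,.24],4),([.64,-.06,.36],5),([.66,.1,.40],4),([.663,.2245,.36],4),([.663,.2245,.26],3)):
    e=np.array(e)
    for t in np.linspace(0,1,n+1)[1:]: 
        q=ika(p+t*(e-p),M); q[3]=(q[3]+1.43)%(2*np.pi)-1.43; print((p+t*(e-p)).round(3),q.round(2))
    print(((e-p)@M/n).round(4).tolist()); p=e
E
```

```text
[0.473 0.198 0.101] [ 0.33  0.71  2.31  3.57  0.65 -1.64]
[0.487 0.174 0.116] [ 0.25  0.67  2.31  3.49  0.6  -1.65]
[0.5  0.15 0.13] [ 0.17  0.62  2.31  3.41  0.55 -1.65]
[-0.0008, 0.0232, -0.0203]
[0.515 0.112 0.14 ] [ 0.04  0.59  2.31  3.26  0.51 -1.61]
[0.53  0.075 0.15 ] [-0.08  0.56  2.29  3.09  0.46 -1.54]
[0.545 0.038 0.16 ] [-0.19  0.53  2.27  2.89  0.41 -1.44]
[0.56 0.   0.17] [-0.29  0.5   2.23  2.66  0.37 -1.29]
[0.004, 0.0368, -0.019]
[ 0.57  -0.02   0.188] [-0.33  0.46  2.19  2.43  0.31 -1.1 ]
[ 0.58  -0.04   0.205] [-0.38  0.42  2.15  2.15  0.27 -0.84]
[ 0.59  -0.06   0.222] [-0.42  0.39  2.1   1.83  0.26 -0.54]
[ 0.6  -0.08  0.24] [-0.45  0.36  2.05  1.52  0.28 -0.26]
[-0.0054, 0.0195, -0.0199]
[ 0.608 -0.076  0.264] [-0.44  0.32  2.01  1.24  0.28  0.05]
[ 0.616 -0.072  0.288] [-0.42  0.29  1.97  1.    0.31  0.32]
[ 0.624 -0.068  0.312] [-0.4   0.26  1.92  0.8   0.34  0.54]
[ 0.632 -0.064  0.336] [-0.39  0.23  1.87  0.65  0.39  0.7 ]
[ 0.64 -0.06  0.36] [-0.37  0.21  1.82  0.54  0.44  0.83]
[-0.0122, -0.0044, -0.0221]
[ 0.645 -0.02   0.37 ] [-0.28  0.2   1.8   0.39  0.43  1.04]
[0.65 0.02 0.38] [-0.18  0.19  1.78  0.23  0.43  1.26]
[0.655 0.06  0.39 ] [-0.09  0.2   1.74  0.08  0.45  1.47]
[0.66 0.1  0.4 ] [ 0.    0.2   1.7  -0.06  0.49  1.66]
[-0.005, -0.0402, -0.0091]
[0.661 0.131 0.39 ] [ 0.07  0.23  1.7  -0.16  0.47  1.8 ]
[0.662 0.162 0.38 ] [ 0.14  0.26  1.69 -0.27  0.47  1.94]
[0.662 0.193 0.37 ] [ 0.2   0.29  1.67 -0.37  0.47  2.08]
[0.663 0.224 0.36 ] [ 0.26  0.32  1.66 -0.45  0.48  2.21]
[0.0069, -0.0311, 0.0073]
[0.663 0.224 0.327] [ 0.26  0.36  1.7  -0.54  0.41  2.3 ]
[0.663 0.224 0.293] [ 0.26  0.4   1.74 -0.66  0.34  2.43]
[0.663 0.224 0.26 ] [ 0.26  0.45  1.77 -0.84  0.28  2.62]
[0.0243, 0.0001, 0.0228]
```

```bash
python3 -m crank '[[0.02,-0.0008,0.0232,-0.0203,0],[0,-0.0008,0.0232,-0.0203,0],[0,-0.0008,0.0232,-0.0203,0],[0,0.004,0.0368,-0.019,0],[0,0.004,0.0368,-0.019,0]]'|head -3; python3 -m crank '[[0,0.004,0.0368,-0.019,0],[0,0.004,0.0368,-0.019,0],[0,-0.0036,0.013,-0.0133,0],[0,-0.0036,0.013,-0.0133,0],[0,-0.0036,0.013,-0.0133,0]]'|head -3; python3 -m crank '[[0,-0.0036,0.013,-0.0133,0],[0,-0.0036,0.013,-0.0133,0],[0,-0.0036,0.013,-0.0133,0],[0,-0.0087,-0.0031,-0.0158,0],[0,-0.0087,-0.0031,-0.0158,0]]'|head -3;  python3 -m crank '[[0,-0.0087,-0.0031,-0.0158,0],[0,-0.0087,-0.0031,-0.0158,0],[0,-0.0087,-0.0031,-0.0158,0],[0,-0.0087,-0.0031,-0.0158,0],[0,-0.0087,-0.0031,-0.0158,0]]'|head -3; python3 - <<'E'
from h import *
s=manip.sense();print(s['q'].round(3),R.from_quat(s['tool_rot']).as_matrix().round(3))
E
```

```text
t: 24.3
tcp_pos: [0.5365, 0.0741, 0.151]
tool_rot: [0.919, -0.02, -0.393, -0.011]
t: 24.8
tcp_pos: [0.5844, -0.039, 0.2054]
tool_rot: [0.919, -0.021, -0.393, -0.012]
t: 25.3
tcp_pos: [0.6149, -0.0731, 0.2749]
tool_rot: [0.919, -0.021, -0.393, -0.012]
t: 25.8
tcp_pos: [0.6424, -0.0584, 0.3611]
tool_rot: [0.919, -0.02, -0.394, -0.012]
[-0.369  0.212  1.809  0.546  0.445  0.835] [[ 0.69  -0.046 -0.723]
 [-0.027 -0.999  0.038]
 [-0.724 -0.006 -0.69 ]]
```

```bash
python3 -m crank '[[0,-0.005,-0.0402,-0.0091,0],[0,-0.005,-0.0402,-0.0091,0],[0,-0.005,-0.0402,-0.0091,0],[0,-0.005,-0.0402,-0.0091,0],[0,-0.0023,-0.0306,0.0135,0]]'|head -3; python3 -m crank '[[0,-0.0023,-0.0306,0.0135,0],[0,-0.0023,-0.0306,0.0135,0],[0,-0.0023,-0.0306,0.0135,0],[0,0,0,0,0]]'|head -5; python3 - <<'E'
from h import *
s=manip.sense();print(s['q'].round(3),R.from_quat(s['tool_rot']).as_matrix().round(3))
d=shot('wrist','w19');np.save('pics/w19_pose.npy',np.r_[s['tcp_pos'],s['tool_rot']])
P=cloud(d,s); z=P[...,2]; m=(abs(z-.281)<.006)&(abs(P[...,0]-.656)<.05)&(abs(P[...,1]-.2245)<.05); q=P[m]; print(m.sum(),np.median(q[:,2]),cv2.minEnclosingCircle((q[:,:2]*1000).astype(np.float32)))
E
```

```text
t: 26.3
tcp_pos: [0.6551, 0.1348, 0.398]
tool_rot: [0.921, -0.019, -0.389, -0.012]
t: 26.7
tcp_pos: [0.6207, 0.2294, 0.3697]
tool_rot: [0.919, -0.018, -0.395, -0.011]
force: [-0.1, -0.1, -0.3]
finger_gap: 0.0
[ 0.283  0.258  1.714 -0.48   0.484  2.245] [[ 0.688 -0.041 -0.725]
 [-0.024 -0.999  0.033]
 [-0.725 -0.006 -0.688]]
1076 0.28216259672594524 ((654.0206298828125, 222.79583740234375), 20.98249626159668)
```

View pics/w19.png

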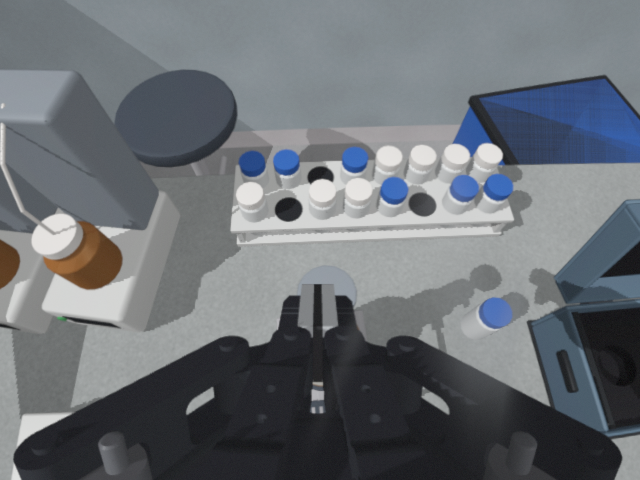

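```bash
python3 -m crank '[[0,0.026,0.0016,0.006,0],[0,0.026,0.0015,0.006,0],[0,0.026,0.0015,0.006,0],[0,0,0,0,0]]'; python3 - <<'E'
from h import *
s=manip.sense();print(s['q'].round(3),s['force'].round(1)); e=shot('side','s20'); cv2.imwrite('pics/s20c.png',cv2.resize(e['image'][200:420,200:420],None,fx=2.7,fy=2.7,interpolation=cv2.INTER_CUBIC))
E
```

```text
t: 27.15
tcp_pos: [0.6632, 0.2177, 0.2987]
tool_rot: [0.918, -0.022, -0.396, -0.012]
force: [-1.3, 0.6, 0.6]
finger_gap: -0.0
[ 0.24   0.396  1.726 -0.611  0.342  2.369] [-1.3  0.6  0.6]
```

View pics/s20c.png

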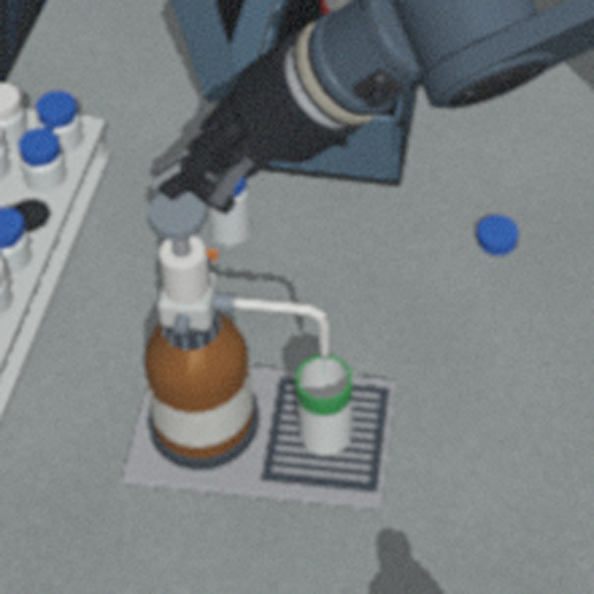

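```bash
python3 -m crank '[[0,0.0044,-0.005,0.004,0],[0,0.0058,0,0.0055,0],[0,0.0058,0,0.0055,0]]'; python3 -m crank '[[0,0.0058,0,0.0055,0],[0,0.0058,0,0.0055,0]]'
```

```text
t: 27.5
tcp_pos: [0.6642, 0.2252, 0.2835]
tool_rot: [0.92, -0.02, -0.391, -0.012]
force: [-2.8, -1.2, 4.6]
finger_gap: 0.006
t: 27.7
tcp_pos: [0.6643, 0.2252, 0.2688]
tool_rot: [0.92, -0.02, -0.39, -0.012]
force: [-4.5, -1.1, 8.8]
finger_gap: 0.0
```

```bash
python3 -m crank '[[0,0.0044,0,0.004,0],[0,0.0044,0,0.004,0],[0,0,0,0,0]]'
```

```text
t: 28.0
tcp_pos: [0.6662, 0.2257, 0.2614]
tool_rot: [0.922, -0.019, -0.387, -0.012]
force: [-8.0, -3.0, 17.2]
finger_gap: 0.001
```

```bash
python3 -m crank '[[0,0.002,0,0.002,0],[0,0,0,0,0]]'; python3 - <<'E'
from h import *
e=shot('side','s21'); cv2.imwrite('pics/s21c.png',cv2.resize(e['image'][200:420,200:420],None,fx=2.7,fy=2.7,interpolation=cv2.INTER_CUBIC))
E
```

```text
t: 28.2
tcp_pos: [0.6671, 0.226, 0.2613]
tool_rot: [0.923, -0.019, -0.385, -0.013]
force: [-12.3, -4.5, 24.7]
finger_gap: -0.001
```

View pics/s21c.png

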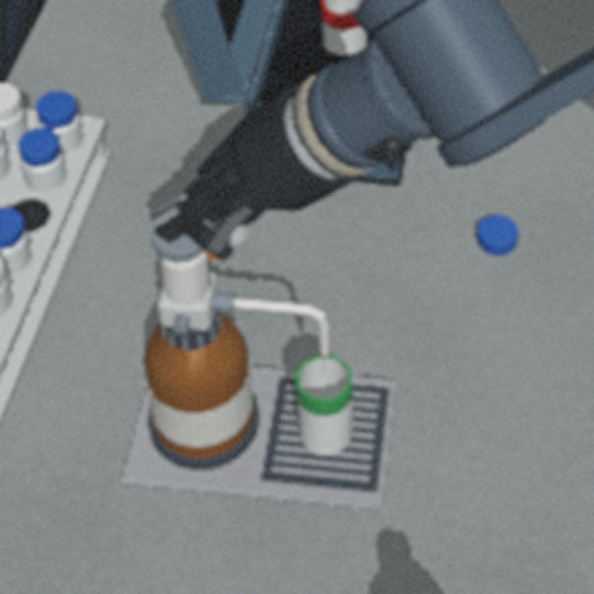

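```bash
python3 -m crank '[[0,-0.006,0,-0.006,0],[0,-0.012,0,-0.012,0],[0,-0.015,0,-0.015,0],[0,-0.03,0,-0.02,0],[0,-0.04,0,-0.01,0]]';python3 -m crank '[[0,-0.04,0,0.01,0],[0,0,0,0,0]]'; python3 - <<'E'
from h import *
s=manip.sense()
d=shot('wrist','w22');np.save('pics/w22_pose.npy',np.r_[s['tcp_pos'],s['tool_rot']])
P=cloud(d,s); z=P[...,2]; m=(abs(z-.275)<.02)&(abs(P[...,0]-.656)<.05)&(abs(P[...,1]-.2245)<.05); print('cap z',m.sum(),np.median(z[m]))
e=shot('side','s22'); cv2.imwrite('pics/s22c.png',cv2.resize(e['image'][120:420,200:440],None,fx=2,fy=2,interpolation=cv2.INTER_CUBIC))
P=cloud(e); z=P[...,2]; m=(abs(z-.275)<.02)&(abs(P[...,0]-.656)<.03)&(abs(P[...,1]-.2245)<.03); print('side cap z',m.sum(),np.median(z[m]))
b,g,r=[e['image'][...,i].astype(int) for i in range(3)]; m=(g>1.3*r)&(g>1.3*b)&(g>50)&(z>.085)&(z<.12)&(P[...,0]<.7); q=P[m]; print('rim',cv2.minEnclosingCircle((q[:,:2]*1000).astype(np.float32)))
shot('scene','sc22')
E
```

```text
t: 28.75
tcp_pos: [0.639, 0.2254, 0.3715]
tool_rot: [0.92, -0.02, -0.392, -0.013]
force: [0.7, 0.4, -0.0]
finger_gap: 0.0
t: 28.95
tcp_pos: [0.6013, 0.2279, 0.397]
tool_rot: [0.921, -0.018, -0.389, -0.013]
force: [0.4, 0.0, 0.2]
finger_gap: 0.002
cap z 1282 0.28218823438969237
side cap z 330 0.28010284456597445
rim ((552.457763671875, 220.4920196533203), 23.483190536499023)
```

View pics/s22c.png

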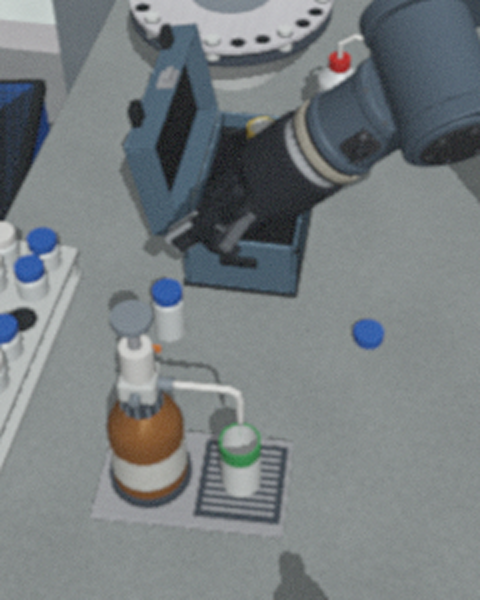

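View pics/sc22.png

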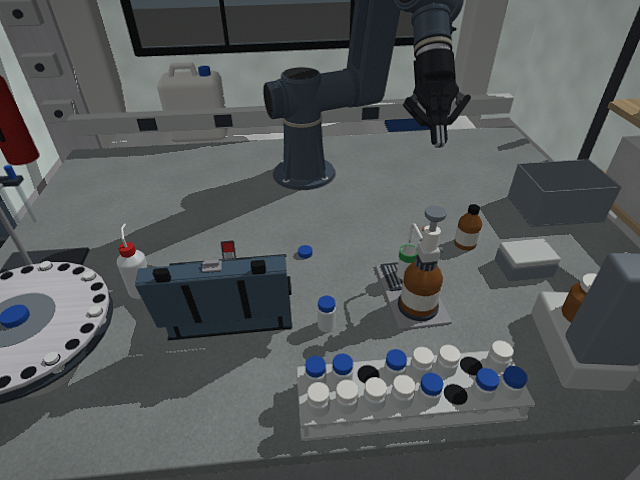

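```bash
python3 -c "
from station import manip
print(manip.sense()['t'], manip.sense()['qd'].round(4)); print(manip.sign_off())"
```

```text
29.1 [-0.0058  0.0396  0.0027 -0.0042 -0.0036  0.0066]
the job is handed in; nothing more can be done
None
```

I finished every step and handed the job in at 29.1 s of the 72 s allowed; no verdict came back.

What I did:
- **Tilt:** The move rows cannot tilt the tool. I pushed against the reach limit until the tool leaned 34–45° forward.
- **Latch and lid:** I flipped the latch to its stop, then swung the lid back to about 1.65 rad.
- **Beaker:** I lifted the green-banded beaker out of the case's +y pocket, stood it on the drip tray and let go.
- **Plunger:** I pressed until the force rose from 17 to 25 N with no further travel, then let it come back up.

What the last checks showed:
- **Beaker:** It stands upright. The wrist camera put its rim about 2 mm from the spout line. The side view read about 3–4 mm, from partly hidden pixels. The limit is 16 mm.
- **Plunger:** The cap is back at about 281 mm, its starting height.
- **Case:** The pictures show the latch and lid still open.
- **Other beakers, bottles and loose cap:** They look undisturbed in the pictures, though I did not re-measure them.
- **Robot:** It is clear of everything, with contact force near zero.

Three things disagreed or went wrong along the way:
- **Wrist joint limit:** My first approach to the latch ran the last wrist joint to its limit of -2.85 rad (it read -2.854), so I turned the gripper half round. The task fails a run if a joint passes its range, and I can't tell whether that reading counted.
- **Lid force:** The force peaked at roughly 44 N at the fingers while swinging the lid, until I corrected the assumed hinge position.
- **Camera differences:** The cameras disagreed by 2–4 mm on positions, so I averaged them.

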